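# Set the tasting table: each vessel on its coaster

## Task

Set the table for the tasting: stand each of the four cream stoneware pieces upright in the middle of the dark slate coaster made for its foot - square flask on the square coaster, tumbler on the large round one, small cup on the small round one, oblong dish on the oblong one - with the flask and the dish squared up with their coasters. Set them down gently, not dropped, and leave the amber bottle and the dark wooden pepper mill standing where they are.

Things in the scene. Friction and masses are not known exactly. Their poses are not given: they have to be found in the camera images.
- flask_center (a point): Squat square flask of cream stoneware, standing: body 54 x 54 mm, 70 mm tall with plain vertical sides, then a low round neck and dark wooden stopper (28 mm across), 86 mm tall in all, about 0.3 kg. The point is its centre, 43 mm above its foot (so 27 mm below the top of the square body); x and y are square to its sides, z up.
- tumbler_center (a point): Large round open tumbler of cream stoneware, standing: straight sided, 62 mm across, 80 mm tall, about 0.22 kg. The point is its centre, 40 mm above its foot; z up.
- cup_center (a point): Small round open cup of cream stoneware, standing: straight sided, 42 mm across, 46 mm tall, about 0.1 kg. The point is its centre, 23 mm above its foot; z up.
- dish_center (a point): Oblong open dish of cream stoneware: 80 mm long (x) by 44 mm wide (y) by 36 mm tall, vertical sides, walls 5 mm, about 0.14 kg. The point is its centre, 18 mm above its foot; z up.
- top_square (a point): Square coaster of dark slate, 76 x 76 mm, x and y square to its sides. Fixed to the table; pale inlaid outline of the foot that belongs on it. The point is the centre of its upper face, 6 mm above the table; z up.
- top_large (a point): Large round coaster of dark slate, 84 mm across. Fixed to the table; pale inlaid outline of the foot that belongs on it. The point is the centre of its upper face, 6 mm above the table; z up.
- top_small (a point): Small round coaster of dark slate, 64 mm across. Fixed to the table; pale inlaid outline of the foot that belongs on it. The point is the centre of its upper face, 6 mm above the table; z up.
- top_oblong (a point): Oblong coaster of dark slate, 102 mm long (x) by 66 mm wide (y). Fixed to the table; pale inlaid outline of the foot that belongs on it. The point is the centre of its upper face, 6 mm above the table; z up.
- bottle: Stubby amber glass bottle, 58 mm across, 135 mm tall, loose, standing among the things: to be left alone. Origin at the centre of its foot; z up.
- mill: Dark turned-wood pepper mill, 52 mm across at the foot, 107 mm tall, loose, standing among the things: to be left alone. Origin at the centre of its foot; z up.
Not all that is in view belongs to the job. Leave any blue or pink look-alike of the part that bears cup_center alone.

How it is judged:
By the outcome, as a careful person would: the job done as asked, in the order asked, and still so for the second after the job is handed in, with the robot touching nothing.
It also fails if it takes over 128 s, if anything falls off the work surface, if the arm or the gripper's body presses on something with over 40 N, if the wrist force passes 120 N, or if a joint passes its speed limit or range.

## Robot

A 6-joint arm with a two-finger parallel gripper is mounted at the origin on the work surface. World frame = base frame: x ahead of the robot, y to its left, z up, the work surface at z = 0. Lengths are in m, angles in rad, forces in N, time in s.
With the tool pointing down it reaches from about 0.35 to 0.8 m from the base axis. Payload 7.3 kg.
Tool frame: the origin (TCP) lies midway between the tips of the shut fingers; the grasp point (between the pads) lies 19 mm behind it; z points along the fingers, y is the direction in which the jaws open and shut (so a half turn about z gives the same grasp; the last joint's range is limited). The gripper opens to 85 mm and grips with 20 to 120 N. Pads are 22 mm wide; open, the fingers measure 114 mm over their backs; the gripper's body (76 mm by 85 mm) begins 54 mm behind the grasp point. The pads swing forward as they close: fully open they stand 13 mm farther back than shut.
Start: joints at [-1.271, 0.342, 1.524, -0, 1.275, -0.146], TCP at [0.226, -0.474, 0.231] pointing down, gripper open.
Joint ranges: [-2.53, 2.53], [-0.77, 2.02], [0.04, 2.7], [-1, 4.14], [0.28, 2.66], [-3.11, 3.11]. Speed limits (rad/s): [2.57, 2.57, 3.14, 3.14, 3.14, 3.14].

## Interface

Orientations are given as a 3x3 rotation matrix whose columns are the frame's x, y, z axes.
In Python, from plant import sensors, viewer, ticket gives the robot as it stands.
- The arm moves only by the shell command python3 -m jog 'ROWS' [OPENING] [FORCE]. ROWS is JSON, a list of rows, each an object with "translation": the shift along the tool's x, y, z in cm, a list of three; "roll": the turn about the tool's z in degrees. A call has 1 to 10 rows; each row shifts and turns the commanded pose from where the row before left it, along the tool's axes as they then stand; what a row does not reach is not made up. A row lasts 1/10 s, in which the tool goes at most 50 mm and 8.59 degrees, less where a joint would pass 70% of its speed; a pose out of reach is approached as far as the arm can. A call is refused whole if a number of a shift passes 5 or a number of a turn 8.59, either way. A call with a gripper value outside its range is refused whole. OPENING is the opening, from -1 (shut) to 1 (fully open), set as the call begins (- or left out, the last holds). The fingers move at their own pace and stop on an object; FORCE is the grip in N (left out, the last holds). Time passes only in rows, so rows that do not move let the fingers close. It gives the time, the measured TCP pose, the force and the opening at its end, in the units of the state.
- sensors.state(): the state, without advancing time (a new reading comes with each control period).
- viewer.capture(name): name is "side" or "top" or "wrist"; returns the picture (480x640x3 uint8, red, green, blue); there is no depth.
- viewer.camera_info(name): a dict with "fx", "fy", "cx", "cy" (pixels), "camera_from_world" (4x4, takes a point from world to camera coordinates). Camera axes: x right, y down, z forward; pixel columns grow to the right and rows downward; lengths in m; the calibration is good to about 2 mm. A picture is of the moment at which its call begins: read the wrist's pose just before it. camera_info takes no time and is no camera call; for the wrist camera it gives the pose at the moment of the call.
- ticket.close_job(): hands the job in, once; it reports no verdict.
The state is a dict: "t": time; "q": joint angles; "joint_velocities": joint speeds; "tau": joint torques, N m; "position": TCP position; "tcp_rot": TCP orientation; "contact_force": force on the tool from outside, world axes, zero at the start; "wrist_torque": the same for the moment, N m; "width": finger opening in m.
Only numpy, scipy, OpenCV 4.12 (cv2) and the standard library are available. Lean on these libraries where they do the work, as an engineer would, in place of code of your own. Each camera call takes 0.05 s, during which the arm holds its last target.

## Working session

There is one attempt and no reset: what is moved stays moved. The work goes in short steps, Python scripts to look and compute and a shell command to move; the robot and the scene stay as the last step left them, time stands still between calls to the robot, and variables do not carry over. Pictures are saved under pics/ and viewed, and the job is handed in when it is done.

```bash
ls; mkdir -p pics; python3 - <<'E'
from plant import sensors, viewer
import cv2, numpy as np
np.set_printoptions(precision=4,suppress=True)
for n in ["top","side","wrist"]:
    i=viewer.camera_info(n); print(n,i["fx"],i["fy"],i["cx"],i["cy"]); print(np.array(i["camera_from_world"]))
    cv2.imwrite(f"pics/{n}0.png",cv2.cvtColor(viewer.capture(n),cv2.COLOR_RGB2BGR))
s=sensors.state()
for k in s: print(k,np.array(s[k]))
E
```

```text
pics
top 435.82339176765436 435.82339176765436 326.4746152308219 237.2605847313206
[[ 0.027  -0.9994  0.0221 -0.0271]
 [-0.9846 -0.0304 -0.1724  0.4802]
 [ 0.173  -0.0171 -0.9848  1.083 ]
 [ 0.      0.      0.      1.    ]]
side 614.3678012723882 614.3678012723882 312.28743278756184 233.11575590584283
[[-0.9584 -0.2849  0.0152  0.4298]
 [-0.1803  0.5637 -0.8061  0.118 ]
 [ 0.2211 -0.7753 -0.5916  1.3158]
 [ 0.      0.      0.      1.    ]]
wrist 331.7720893153691 331.7720893153691 323.3974026853929 241.1072471665758
[[ 0.432  -0.9019 -0.0016 -0.5247]
 [-0.8517 -0.4086  0.3282 -0.0439]
 [-0.2966 -0.1404 -0.9446  0.3819]
 [ 0.      0.      0.      1.    ]]
t 0.15
q [-1.271   0.3426  1.5248  0.      1.2754 -0.146 ]
joint_velocities [ 0.0022 -0.0039 -0.0029 -0.0011  0.0001 -0.0001]
tau [  0.0007 -43.3909 -24.6146  -0.0002   0.0057   0.    ]
position [ 0.2263 -0.4734  0.2308]
tcp_rot [[ 0.9022  0.4312 -0.0003]
 [ 0.4312 -0.9022  0.0011]
 [ 0.0002 -0.0012 -1.    ]]
contact_force [-0.138  -0.3454 -0.4397]
wrist_torque [ 0.0163  0.0753 -0.001 ]
width 0.08503008365133431
```

View pics/top0.png

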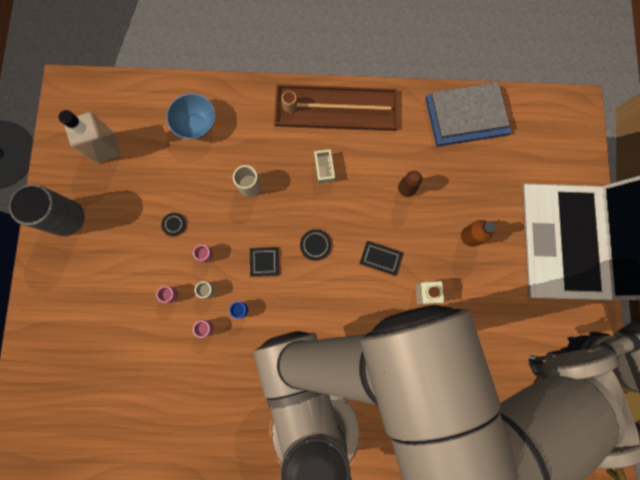

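View pics/side0.png

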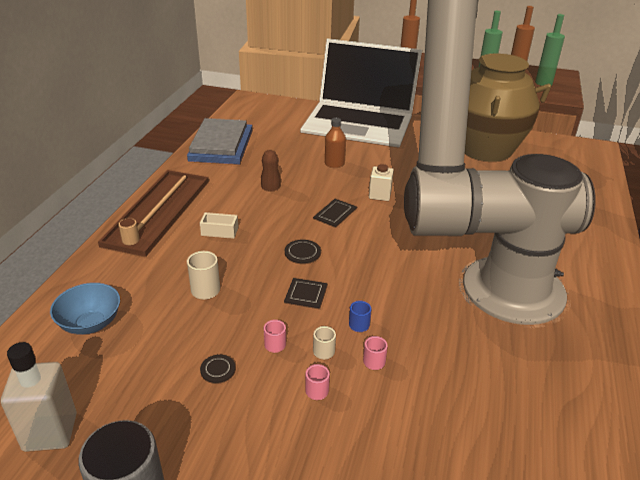

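View pics/wrist0.png

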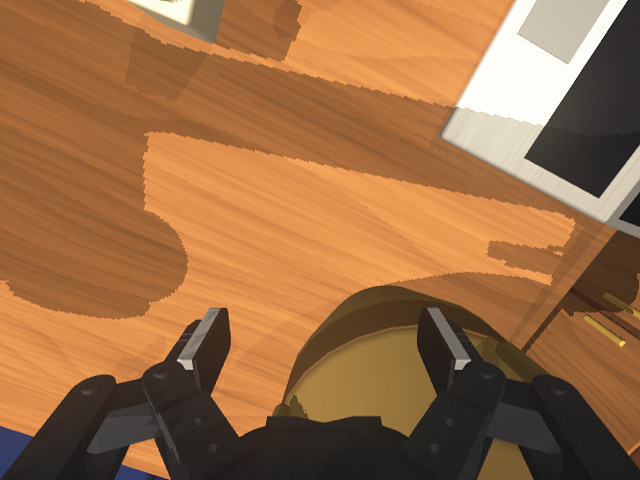

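```bash
cat > h.py <<'E'
import numpy as np, cv2
from scipy.optimize import minimize
np.set_printoptions(precision=4,suppress=True)
def circ(r,z): a=np.linspace(0,2*np.pi,48,endpoint=False); return np.c_[r*np.cos(a),r*np.sin(a),0*a+z]
def rect(l,w,z): return np.array([[sx*l/2,sy*w/2,z] for sx,sy in((1,1),(1,-1),(-1,-1),(-1,1))])
SH=dict(flask=np.r_[rect(.054,.054,0),rect(.054,.054,.07)],tumbler=np.r_[circ(.031,0),circ(.031,.08)],
 cup=np.r_[circ(.021,0),circ(.021,.046)],dish=np.r_[rect(.08,.044,0),rect(.08,.044,.036)],
 sq=np.r_[rect(.076,.076,0),rect(.076,.076,.006)],lg=np.r_[circ(.042,0),circ(.042,.006)],sm=np.r_[circ(.032,0),circ(.032,.006)],
 ob=np.r_[rect(.102,.066,0),rect(.102,.066,.006)])
def proj(info,P):
    M=np.array(info["camera_from_world"]); c=P@M[:3,:3].T+M[:3,3]
    return np.c_[info["fx"]*c[:,0]/c[:,2]+info["cx"],info["fy"]*c[:,1]/c[:,2]+info["cy"]]
def ray(info,u,v,z):
    M=np.array(info["camera_from_world"]); R=M[:3,:3]; o=-R.T@M[:3,3]
    d=R.T@np.array([(u-info["cx"])/info["fx"],(v-info["cy"])/info["fy"],1]); return o+d*(z-o[2])/d[2]
def place(n,p,z=0):
    P=SH[n]; c,s=np.cos(p[2]),np.sin(p[2])
    return np.c_[P[:,0]*c-P[:,1]*s+p[0],P[:,0]*s+P[:,1]*c+p[1],P[:,2]+z]
def mask(img,kind):
    hsv=cv2.cvtColor(img,cv2.COLOR_RGB2HSV); h,s,v=[hsv[...,i].astype(int) for i in range(3)]
    if kind=="cream": return ((s<105)&(v>75)).astype(np.uint8)
    return ((v<78)).astype(np.uint8)
def blob(m,u,v,rad=45,hull=True):
    k,l,st,ce=cv2.connectedComponentsWithStats(m,connectivity=4)
    ys,xs=np.mgrid[0:m.shape[0],0:m.shape[1]]
    near=((xs-u)**2+(ys-v)**2<rad**2)&(l>0)
    near&=((xs-u)**2+(ys-v)**2<12**2)
    ids=np.bincount(l[near]); 
    b=(l==ids.argmax()).astype(np.uint8)
    if hull:
        c=np.vstack(cv2.findContours(b,cv2.RETR_EXTERNAL,cv2.CHAIN_APPROX_NONE)[0])
        o=np.zeros_like(b); cv2.fillConvexPoly(o,cv2.convexHull(c),1); b=o
    return b
S=6
def fit(n,obs,p0,z=0):
    """obs: list of (info,mask)"""
    crops=[]
    for info,b in obs:
        x,y,w,h=cv2.boundingRect(b); x-=8;y-=8;w+=16;h+=16; x=max(x,0);y=max(y,0)
        crops.append((info,x,y,cv2.resize(b[y:y+h,x:x+w],None,fx=S,fy=S,interpolation=cv2.INTER_NEAREST)))
    def cost(p):
        t=0
        for info,x,y,c in crops:
            q=(proj(info,place(n,p,z))-[x,y]+.5)*S-.5
            o=np.zeros_like(c); cv2.fillConvexPoly(o,cv2.convexHull(np.round(q*16).astype(np.int32)),1,shift=4)
            t+=1-(o&c).sum()/max((o|c).sum(),1)
        return t/len(crops)
    best=None
    for y0 in ([0.] if n in("tumbler","cup","lg","sm") else np.deg2rad([-75,-60,-45,-30,-15,0,15,30,45,60,75,90])):
        if len(p0)==3 and n not in("tumbler","cup","lg","sm") and abs((y0-p0[2]+np.pi/2)%np.pi-np.pi/2)>.3: continue
        sx=np.array([[0,0,0],[.01,0,0],[0,.01,0],[0,0,.15]])+[p0[0],p0[1],y0]
        r=minimize(cost,sx[0],method="Nelder-Mead",options=dict(initial_simplex=sx,xatol=1e-5,fatol=1e-5,maxiter=250))
        if best is None or r.fun<best.fun: best=r
    return best.x,best.fun
E
cat > loc0.py <<'E'
from h import *; from plant import viewer
I={n:viewer.camera_info(n) for n in("top","side")}
im={n:cv2.cvtColor(cv2.imread(f"pics/{n}0.png"),cv2.COLOR_BGR2RGB) for n in I}
px=dict(flask=((431,293),(381,185)),tumbler=((246,182),(204,275)),cup=((204,290),(324,343)),dish=((325,165),(219,226)),
 sq=((264,262),(306,293)),lg=((315,244),(302,251)),sm=((173,224),(218,368)),ob=((381,258),(335,212)))
vis=[cv2.cvtColor(im[n],cv2.COLOR_RGB2BGR) for n in I]
for n,uv in px.items():
    kind="cream" if n in("flask","tumbler","cup","dish") else "dark"
    B=[blob(mask(im[c],kind),*uv[j]) for j,c in enumerate(I)]
    p0=ray(I["top"],*uv[0],.03 if kind=="cream" else .006)[:2]
    out=[]
    for w in([0],[1],[0,1]):
        r,f=fit(n,[(I[c],B[j]) for j,c in enumerate(I) if j in w],p0)
        out.append((r[0],r[1],np.rad2deg(r[2]),f))
    print(n,[int(b.sum()) for b in B]); print(np.array(out))
    for j,c in enumerate(I):
        h=cv2.convexHull(np.round(proj(I[c],place(n,r))*16).astype(np.int32)); cv2.polylines(vis[j],[h],True,(0,255,0),1,shift=4)
cv2.imwrite("pics/fit_top.png",cv2.resize(vis[0][130:350,140:460],None,fx=2.5,fy=2.5,interpolation=cv2.INTER_CUBIC))
cv2.imwrite("pics/fit_side.png",cv2.resize(vis[1][150:410,170:420],None,fx=2.3,fy=2.3,interpolation=cv2.INTER_CUBIC))
E
python3 loc0.py
```

```text
flask [606, 752]
[[  0.3471  -0.2791 -88.0392   0.053 ]
 [  0.347   -0.2778   3.4066   0.0454]
 [  0.3472  -0.2789   3.0581   0.0515]]
tumbler [660, 1371]
[[0.6262 0.2007 1.7051 0.0504]
 [0.6251 0.2006 5.1412 0.0278]
 [0.6254 0.2004 4.7718 0.0409]]
cup [291, 679]
[[0.3385 0.2954 3.7652 0.0622]
 [0.3388 0.2938 6.7824 0.0353]
 [0.3385 0.2949 3.3887 0.0552]]
dish [596, 891]
[[ 0.6817 -0.0013 11.0263  0.0749]
 [ 0.6801 -0.0003  9.538   0.0568]
 [ 0.681  -0.0013 10.6891  0.0707]]
sq [377, 966]
[[  0.4312   0.1448 -57.8978   0.5243]
 [  0.4185   0.1494 -86.258    0.0346]
 [  0.4186   0.1493   3.3006   0.296 ]]
lg [755, 697]
[[0.4675 0.0152 5.2906 0.0526]
 [0.4672 0.0157 3.4934 0.0555]
 [0.4672 0.0152 1.1781 0.0547]]
sm [446, 263]
[[ 0.511   0.3943  3.4598  0.0632]
 [ 0.5174  0.4085 -5.6864  0.6201]
 [ 0.5106  0.3943  3.167   0.3724]]
ob [942, 687]
[[   0.4371   -0.1605   73.2602    0.0453]
 [   0.4372   -0.159    73.6511    0.0405]
 [   0.4372   -0.1597 -106.4991    0.0462]]
```

```bash
python3 - <<'E'
s=open('h.py').read()
s=s.replace("return ((v<78)).astype(np.uint8)","return cv2.morphologyEx((v<78).astype(np.uint8),cv2.MORPH_CLOSE,np.ones((7,7),np.uint8))")
open('h.py','w').write(s)
E
python3 loc0.py | tail -16
```

```text
sq [797, 966]
[[  0.4177   0.1488   3.2884   0.0628]
 [  0.4185   0.1494 -86.258    0.0346]
 [  0.4186   0.1493 -86.7207   0.049 ]]
lg [755, 697]
[[0.4675 0.0152 5.2906 0.0526]
 [0.4672 0.0157 3.4934 0.0555]
 [0.4672 0.0152 1.1781 0.0547]]
sm [446, 818]
[[0.511  0.3943 3.4598 0.0632]
 [0.5117 0.3949 5.7478 0.0351]
 [0.5115 0.3947 6.6025 0.051 ]]
ob [942, 687]
[[   0.4371   -0.1605   73.2602    0.0453]
 [   0.4372   -0.159    73.6511    0.0405]
 [   0.4372   -0.1597 -106.4991    0.0462]]
```

View pics/fit_top.png

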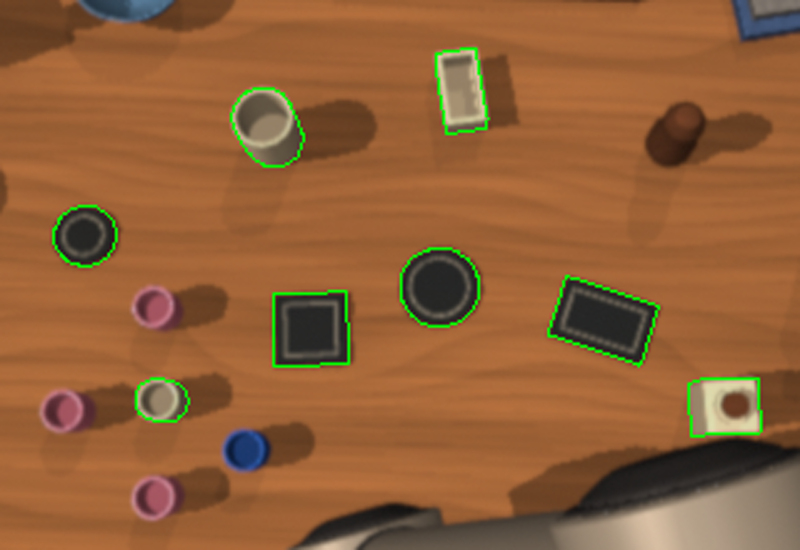

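View pics/fit_side.png

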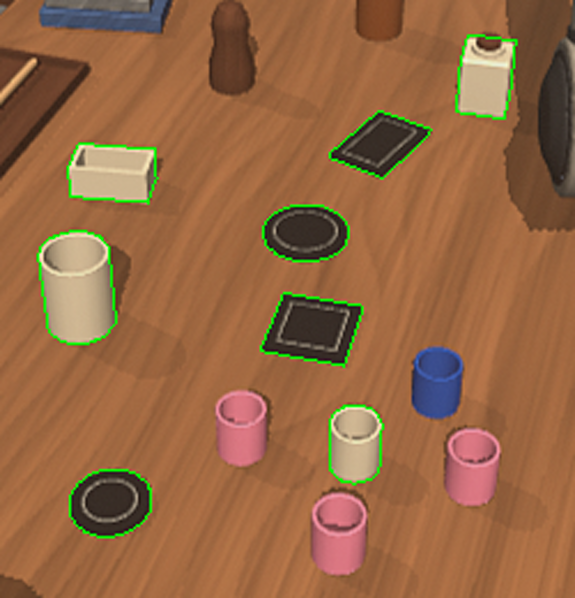

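```bash
cat > d.py <<'E'
import sys; from h import *; from plant import sensors
x,y,z,a=map(float,sys.argv[1:5]); s=sensors.state(); R=np.array(s["tcp_rot"]); p=np.array(s["position"])
a0=np.rad2deg(np.arctan2(R[1,0],R[0,0])); t=R.T@(np.array([x,y,z])-p)*100
# tool axes assumed vertical: report shift
roll=-((a-a0+180)%360-180)
print("t",s["t"],"pos",p,"a",round(a0,2),"F",np.array(s["contact_force"]),"w",round(s["width"],4),"q",np.array(s["q"]))
n=int(max(1,np.ceil(np.abs(t).max()/4.9))); print("shift cm (current axes)",t.round(2),"rows",n,"each",(t/n).round(2)," roll",round(roll,2))
E
python3 d.py .347 -.2785 .14 3.3
python3 - <<'E'
from h import *; from plant import viewer
i=viewer.camera_info("top")
for n,u,v,z in[("pinkN",201,253,.03),("pinkL",166,295,.03),("pinkS",202,329,.03),("blue",238,310,.03),("bottlebase",470,239,.0),("bottletop",488,227,.135),("millbase",404,190,0),("milltop",414,178,.107)]:
    print(n,ray(i,u,v,z), ray(i,u,v,z)[:2]-[.3387,.2945])
E
```

```text
t 0.15 pos [ 0.2263 -0.4734  0.2308] a 25.54 F [-0.138  -0.3454 -0.4397] w 0.085 q [-1.271   0.3426  1.5248  0.      1.2754 -0.146 ]
shift cm (current axes) [ 19.29 -12.37   9.1 ] rows 4 each [ 4.82 -3.09  2.27]  roll 22.24
pinkN [0.4317 0.3087 0.03  ] [0.093  0.0142]
pinkL [0.3221 0.3885 0.03  ] [-0.0166  0.094 ]
pinkS [0.2404 0.2916 0.03  ] [-0.0983 -0.0029]
blue [0.2896 0.2049 0.03  ] [-0.0491 -0.0896]
bottlebase [ 0.4953 -0.4011  0.    ] [ 0.1566 -0.6956]
bottletop [ 0.5013 -0.3976  0.135 ] [ 0.1626 -0.6921]
millbase [ 0.6262 -0.2229  0.    ] [ 0.2875 -0.5174]
milltop [ 0.6265 -0.2268  0.107 ] [ 0.2878 -0.5213]
```

```bash
python3 -m jog '[{"translation":[3.2,-2.05,1.3],"roll":0},{"translation":[3.2,-2.05,1.3],"roll":0},{"translation":[3.2,-2.05,1.3],"roll":0},{"translation":[3.2,-2.05,1.3],"roll":0},{"translation":[3.2,-2.05,1.3],"roll":0},{"translation":[3.2,-2.05,1.3],"roll":0},{"translation":[0,0,0],"roll":7.4},{"translation":[0,0,0],"roll":7.4},{"translation":[0,0,0],"roll":7.4},{"translation":[0,0,0],"roll":0}]' 1 40; python3 d.py .347 -.2785 .14 3.3
```

```text
t: 1.15
position: [0.3466, -0.2797, 0.1532]
tcp_rot: [[0.998, 0.058, -0.0], [0.058, -0.998, 0.0], [-0.0, -0.0, -1.0]]
contact_force: [0.5, -0.2, -0.1]
width: 0.0852
t 1.15 pos [ 0.3466 -0.2797  0.1532] a 3.3 F [ 0.5279 -0.2037 -0.0523] w 0.0852 q [-0.8513  0.2858  1.848  -0.0001  1.0081  0.6619]
shift cm (current axes) [ 0.05 -0.12  1.32] rows 1 each [ 0.05 -0.12  1.32]  roll 0.0
```

```bash
python3 -m jog '[{"translation":[0.05,-0.1,3.2],"roll":0},{"translation":[0,0,3.2],"roll":0},{"translation":[0,0,3.2],"roll":0},{"translation":[0,0,3.1],"roll":0},{"translation":[0,0,0],"roll":0}]' 1 40; python3 d.py .347 -.2785 .026 3.3; python3 - <<'E'
from plant import viewer; import cv2
cv2.imwrite("pics/w1.png",cv2.cvtColor(viewer.capture("wrist"),cv2.COLOR_RGB2BGR))
E
```

```text
t: 1.65
position: [0.3452, -0.2771, 0.0234]
tcp_rot: [[0.998, 0.061, -0.005], [0.061, -0.998, 0.006], [-0.005, -0.006, -1.0]]
contact_force: [0.2, 0.3, -0.7]
width: 0.0856
t 1.65 pos [ 0.3452 -0.2771  0.0234] a 3.5 F [ 0.2308  0.2798 -0.6869] w 0.0856 q [-0.8498  0.5032  1.9839 -0.0001  0.6619  0.6599]
shift cm (current axes) [ 0.17  0.15 -0.26] rows 1 each [ 0.17  0.15 -0.26]  roll 0.2
```

View pics/w1.png

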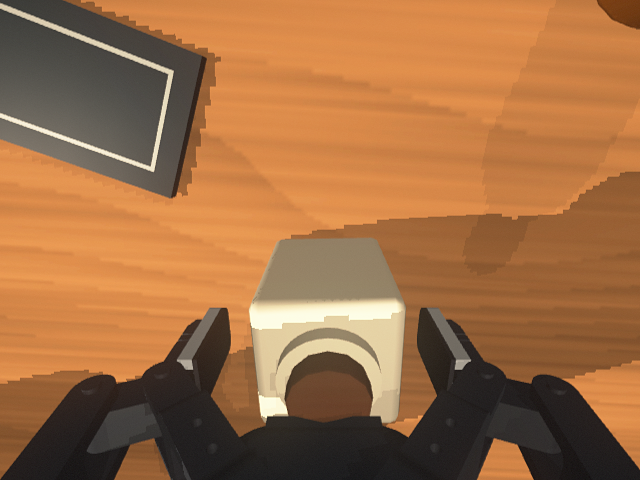

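```bash
python3 -m jog '[{"translation":[0.1,0.1,-0.2],"roll":0},{"translation":[0,0,0],"roll":0},{"translation":[0,0,0],"roll":0},{"translation":[0,0,0],"roll":0},{"translation":[0,0,0],"roll":0},{"translation":[0,0,0],"roll":0},{"translation":[0,0,0],"roll":0},{"translation":[0,0,0],"roll":0}]' -1 40; python3 d.py .347 -.2785 .026 3.3
```

```text
t: 2.5
position: [0.349, -0.2809, 0.0301]
tcp_rot: [[0.998, 0.059, 0.003], [0.059, -0.998, -0.003], [0.003, 0.003, -1.0]]
contact_force: [-0.1, 0.7, 6.6]
width: 0.0536
t 2.5 pos [ 0.349  -0.2809  0.0301] a 3.37 F [-0.133   0.7457  6.6195] w 0.0536 q [-0.849   0.4923  1.9742  0.      0.671   0.663 ]
shift cm (current axes) [-0.19 -0.25  0.41] rows 1 each [-0.19 -0.25  0.41]  roll 0.07
```

```bash
python3 -m jog '[{"translation":[0,0,0],"roll":0},{"translation":[0,0,0],"roll":0},{"translation":[0,0,-1],"roll":0},{"translation":[0,0,-2],"roll":0},{"translation":[0,0,-3],"roll":0},{"translation":[0,0,-2],"roll":0},{"translation":[0,0,0],"roll":0},{"translation":[0,0,0],"roll":0}]'; python3 d.py .4185 .1492 .11 3.4
```

```text
t: 3.3
position: [0.348, -0.2797, 0.1086]
tcp_rot: [[0.998, 0.059, 0.001], [0.059, -0.998, -0.001], [0.001, 0.001, -1.0]]
contact_force: [-0.5, 0.3, -2.9]
width: 0.0534
t 3.3 pos [ 0.348  -0.2797  0.1086] a 3.36 F [-0.4747  0.2798 -2.9341] w 0.0534 q [-0.8489  0.3525  1.9023 -0.0001  0.8858  0.6633]
shift cm (current axes) [  9.55 -42.41  -0.17] rows 9 each [ 1.06 -4.71 -0.02]  roll -0.04
```

```bash
python3 -m jog '[{"translation":[0.5,-2.2,0],"roll":0},{"translation":[1.05,-4.6,0],"roll":0},{"translation":[1.05,-4.6,0],"roll":0},{"translation":[1.05,-4.6,0],"roll":0},{"translation":[1.05,-4.6,0],"roll":0},{"translation":[1.05,-4.6,0],"roll":0},{"translation":[1.05,-4.6,0],"roll":0},{"translation":[1.05,-4.6,0],"roll":0},{"translation":[1.05,-4.6,0],"roll":0},{"translation":[0.7,-3.2,0],"roll":0}]';python3 -m jog '[{"translation":[0,0,0],"roll":0},{"translation":[0,0,0],"roll":0},{"translation":[0,0,0],"roll":0}]'; python3 d.py .4185 .1492 .11 3.4
cat > look.py <<'E'
import sys; from h import *; from plant import viewer
# look.py tag name x y z [a]: fit object at foot height z from top & side
tag,n,x,y,z,a=sys.argv[1],sys.argv[2],*map(float,sys.argv[3:7])
use=sys.argv[7].split(",") if len(sys.argv)>7 else ["top","side"]
for c in use:
    I=viewer.camera_info(c); im=viewer.capture(c); vis=im[...,::-1].copy()
    q=proj(I,place(n,[x,y,np.deg2rad(a)],z)).mean(0)
    try:
        b=blob(mask(im,"cream" if n in("flask","tumbler","cup","dish") else "dark"),*q)
        r,f=fit(n,[(I,b)],[x,y,np.deg2rad(a)],z); print(c,r[:2],np.rad2deg(r[2]),f,int(b.sum()))
        cv2.polylines(vis,[cv2.convexHull(np.round(proj(I,place(n,r,z))*16).astype(np.int32))],True,(0,255,0),1,shift=4)
    except Exception as e: print(c,e)
    u,v=np.clip(q.astype(int),[100,75],[540,405]); cv2.imwrite(f"pics/{tag}_{c}.png",cv2.resize(vis[v-75:v+75,u-100:u+100],None,fx=4,fy=4,interpolation=cv2.INTER_CUBIC))
E
python3 look.py fl1 flask .4175 .149 .08 3.4
```

```text
t: 4.3
position: [0.4184, 0.1496, 0.107]
tcp_rot: [[0.998, 0.06, -0.002], [0.06, -0.998, -0.0], [-0.002, 0.0, -1.0]]
contact_force: [0.1, -1.1, -2.6]
width: 0.0535
t: 4.6
position: [0.4185, 0.1462, 0.1074]
tcp_rot: [[0.998, 0.058, -0.002], [0.058, -0.998, -0.001], [-0.002, 0.001, -1.0]]
contact_force: [0.4, 0.1, -2.5]
width: 0.0536
t 4.6 pos [0.4185 0.1462 0.1074] a 3.31 F [ 0.4449  0.0574 -2.4649] w 0.0536 q [ 0.1632  0.351   1.909  -0.0004  0.8838  1.6764]
shift cm (current axes) [ 0.01 -0.3  -0.26] rows 1 each [ 0.01 -0.3  -0.26]  roll -0.09
top [0.3898 0.2731] 24.490137544978737 0.9414511362478345 13629
side [0.4174 0.1512] 3.0214187204502903 0.14949527001566743 1219
```

```bash
python3 - <<'E'
import cv2,numpy as np
a=cv2.imread("pics/fl1_top.png");b=cv2.imread("pics/fl1_side.png")
cv2.imwrite("pics/fl1.png",cv2.resize(np.hstack([a,b]),(800,300)))
E
```

```text
(no output)
```

View pics/fl1.png

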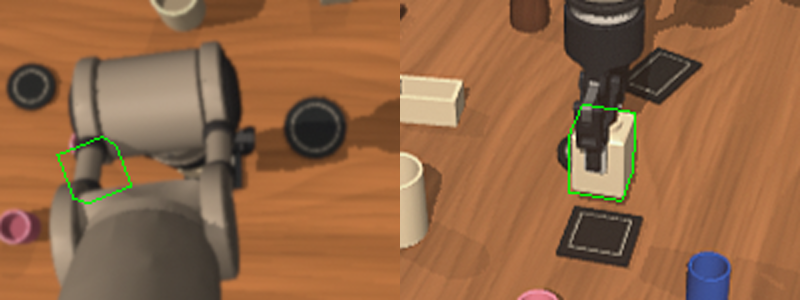

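```bash
python3 -m jog '[{"translation":[0.05,-0.3,2],"roll":0},{"translation":[0,0,2.5],"roll":0},{"translation":[0,0,1.5],"roll":0},{"translation":[0,0,0],"roll":0},{"translation":[0,0,0],"roll":0},{"translation":[0,0,0],"roll":0}]'; python3 d.py .4190 .1492 .035 3.4; python3 look.py fl2 flask .418 .149 .018 3.4 side; python3 - <<'E'
from plant import viewer; import cv2
cv2.imwrite("pics/w2.png",cv2.cvtColor(viewer.capture("wrist"),cv2.COLOR_RGB2BGR))
E
```

```text
t: 5.3
position: [0.4204, 0.1498, 0.0491]
tcp_rot: [[0.998, 0.058, 0.002], [0.058, -0.998, 0.0], [0.002, -0.0, -1.0]]
contact_force: [-0.5, -0.7, -1.6]
width: 0.0532
t 5.3 pos [0.4204 0.1498 0.0491] a 3.3 F [-0.4743 -0.6531 -1.6086] w 0.0532 q [ 0.1703  0.4547  1.9622 -0.0002  0.7231  1.6836]
shift cm (current axes) [-0.14  0.05  1.41] rows 1 each [-0.14  0.05  1.41]  roll -0.1
side [0.4141 0.1646] 3.7959099870813553 0.11020764603143796 1397
```

View pics/w2.png

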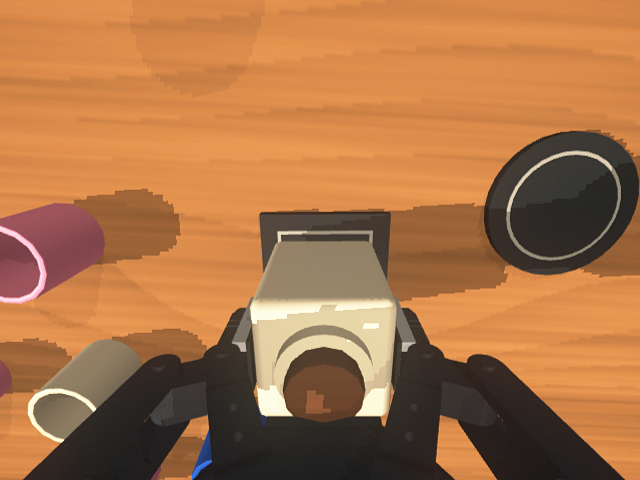

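View pics/fl2_side.png

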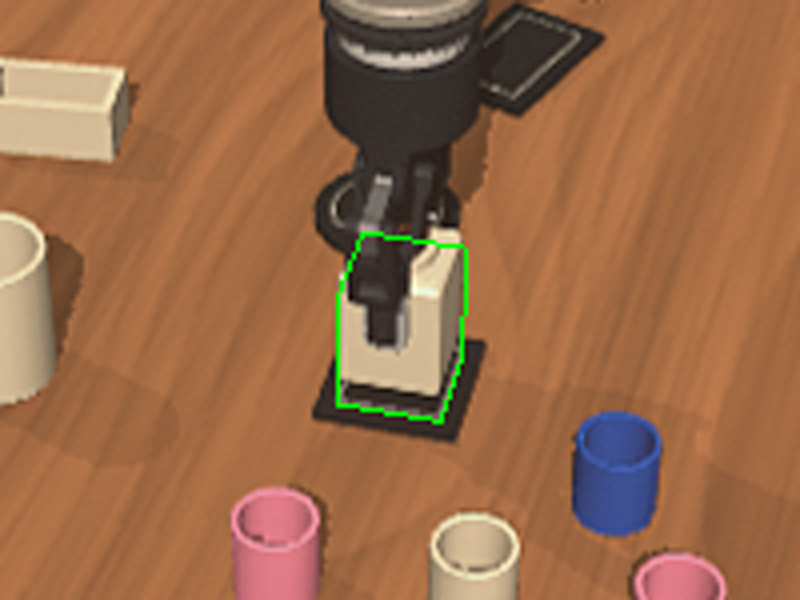

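```bash
cat > ov.py <<'E'
# ov.py in.png out.png name,x,y,z,a ... overlay top outlines in current wrist view (edges of both faces)
import sys; from h import *; from plant import viewer
I=viewer.camera_info("wrist"); im=cv2.imread(sys.argv[1])
for k,o in enumerate(sys.argv[3:]):
    n,x,y,z,a=o.split(","); P=proj(I,place(n,[float(x),float(y),np.deg2rad(float(a))],float(z)))
    h=len(P)//2
    for Q in(P[:h],P[h:]): cv2.polylines(im,[np.round(Q*16).astype(np.int32)],True,[(0,255,0),(255,0,255)][k%2],1,cv2.LINE_AA,shift=4)
cv2.imwrite(sys.argv[2],im)
E
python3 ov.py pics/w2.png pics/w2o.png sq,.4185,.1492,0,3.4 flask,.4194,.1498,.0195,3.3
```

```text
(no output)
```

View pics/w2o.png

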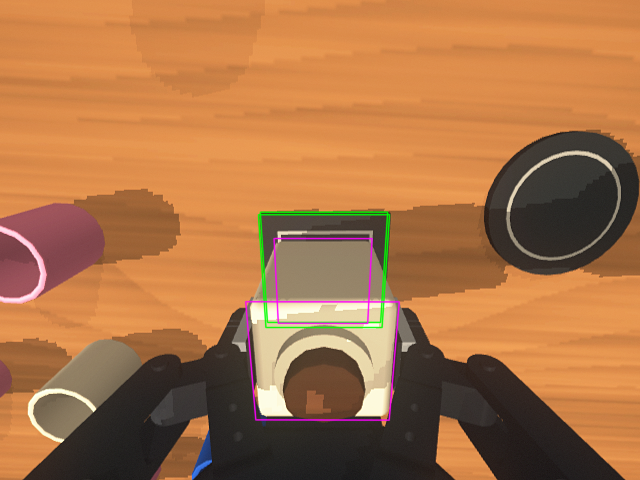

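```bash
python3 - <<'E'
import cv2
a=cv2.imread("pics/w2o.png")[200:330,235:415]; cv2.imwrite("pics/w2z.png",cv2.resize(a,None,fx=4.4,fy=4.4,interpolation=cv2.INTER_NEAREST))
E
```

```text
(no output)
```

View pics/w2z.png

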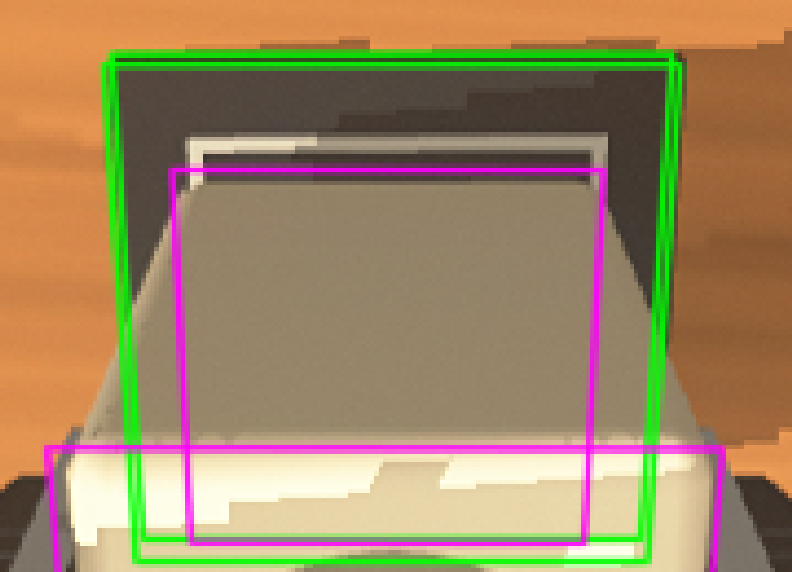

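```bash
python3 -m jog '[{"translation":[0,0.05,0.6],"roll":0},{"translation":[0,0,0.4],"roll":0},{"translation":[0,0,0],"roll":0},{"translation":[0,0,0],"roll":0},{"translation":[0,0,0],"roll":0},{"translation":[0,0,0],"roll":0}]'; python3 d.py .4190 .1492 .035 3.4;python3 - <<'E'
from plant import viewer; import cv2
im=cv2.cvtColor(viewer.capture("wrist"),cv2.COLOR_RGB2BGR)
cv2.imwrite("pics/w3.png",im)
E
python3 ov.py pics/w3.png pics/w3o.png sq,.4185,.1492,0,3.4 flask,.4190,.1492,.0085,3.3
python3 - <<'E'
import cv2
a=cv2.imread("pics/w3o.png")[200:330,235:415]; cv2.imwrite("pics/w3z.png",cv2.resize(a,None,fx=4.4,fy=4.4,interpolation=cv2.INTER_NEAREST))
E
```

```text
t: 6.0
position: [0.4198, 0.1496, 0.0383]
tcp_rot: [[0.998, 0.058, 0.0], [0.058, -0.998, -0.0], [0.0, 0.0, -1.0]]
contact_force: [0.2, -0.3, -1.6]
width: 0.0532
t 6.0 pos [0.4198 0.1496 0.0383] a 3.35 F [ 0.1724 -0.3267 -1.5625] w 0.0532 q [ 0.1701  0.4749  1.9713 -0.0002  0.6952  1.6826]
shift cm (current axes) [-0.08  0.03  0.33] rows 1 each [-0.08  0.03  0.33]  roll -0.05
```

View pics/w3z.png

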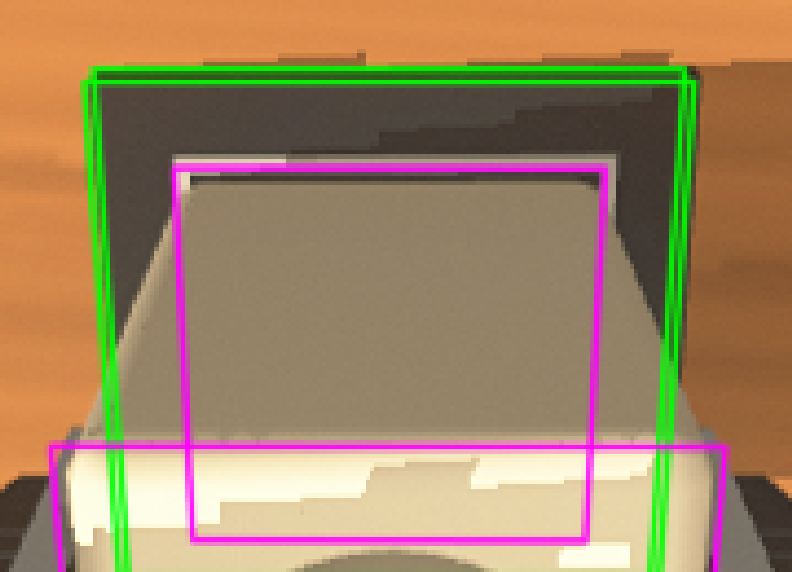

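```bash
python3 -m jog '[{"translation":[0,0,0.1],"roll":0},{"translation":[0,0,0.1],"roll":0},{"translation":[0,0,0.1],"roll":0},{"translation":[0,0,0],"roll":0},{"translation":[0,0,0],"roll":0}]'; python3 d.py .4190 .1492 .035 3.4
```

```text
t: 6.55
position: [0.4197, 0.1496, 0.0361]
tcp_rot: [[0.998, 0.058, 0.001], [0.058, -0.998, -0.0], [0.001, 0.0, -1.0]]
contact_force: [-3.9, -0.7, 10.2]
width: 0.0536
t 6.55 pos [0.4197 0.1496 0.0361] a 3.35 F [-3.9131 -0.6868 10.1662] w 0.0536 q [ 0.1702  0.4789  1.9734 -0.0003  0.6887  1.6827]
shift cm (current axes) [-0.07  0.03  0.11] rows 1 each [-0.07  0.03  0.11]  roll -0.05
```

```bash
python3 -m jog '[{"translation":[0,0,-0.1],"roll":0},{"translation":[0,0,0],"roll":0}]'; python3 -m jog '[{"translation":[0,0,0],"roll":0},{"translation":[0,0,0],"roll":0},{"translation":[0,0,0],"roll":0},{"translation":[0,0,0],"roll":0},{"translation":[0,0,0],"roll":0}]' 1 40; python3 d.py .4190 .1492 .15 3.4
```

```text
t: 6.75
position: [0.4198, 0.1496, 0.0363]
tcp_rot: [[0.998, 0.058, 0.0], [0.058, -0.998, -0.0], [0.0, 0.0, -1.0]]
contact_force: [-0.2, 0.1, -1.9]
width: 0.0537
t: 7.25
position: [0.4197, 0.1495, 0.0362]
tcp_rot: [[0.998, 0.058, 0.0], [0.058, -0.998, -0.0], [0.0, 0.0, -1.0]]
contact_force: [-0.2, -0.0, 0.1]
width: 0.0851
t 7.25 pos [0.4197 0.1495 0.0362] a 3.34 F [-0.1752 -0.0173  0.1438] w 0.0851 q [ 0.17    0.4789  1.9729 -0.0002  0.6898  1.6826]
shift cm (current axes) [ -0.07   0.03 -11.38] rows 3 each [-0.02  0.01 -3.79]  roll -0.06
```

```bash
python3 -m jog '[{"translation":[0,0,-2],"roll":0},{"translation":[0,0,-4.8],"roll":0},{"translation":[0,0,-4.6],"roll":0},{"translation":[4.2,-0.8,0],"roll":0},{"translation":[4.2,-0.8,0],"roll":0},{"translation":[4.2,-0.8,0],"roll":0},{"translation":[4.2,-0.8,0],"roll":0},{"translation":[4.0,-0.6,0],"roll":0},{"translation":[0,0,0],"roll":0},{"translation":[0,0,0],"roll":0}]' 1 40; python3 d.py .6255 .2005 .031 3.4; python3 look.py fl3 flask .4185 .149 .006 3.4 side; python3 - <<'E'
from plant import viewer; import cv2
im=cv2.cvtColor(viewer.capture("wrist"),cv2.COLOR_RGB2BGR)
cv2.imwrite("pics/w4.png",im)
E
python3 ov.py pics/w4.png pics/w4o.png tumbler,.6255,.2005,0,0
```

```text
t: 8.25
position: [0.625, 0.1995, 0.1489]
tcp_rot: [[0.998, 0.058, -0.002], [0.058, -0.998, -0.0], [-0.002, 0.0, -1.0]]
contact_force: [-0.7, -0.1, 0.1]
width: 0.0852
t 8.25 pos [0.625  0.1995 0.1489] a 3.34 F [-0.6981 -0.0861  0.1135] w 0.0852 q [ 0.1924  0.6503  1.24   -0.0001  1.2535  1.7049]
shift cm (current axes) [ 0.08 -0.1  11.79] rows 3 each [ 0.03 -0.03  3.93]  roll -0.06
side [0.4237 0.1409] 35.23236926862752 0.2560239517123233 1726
```

View pics/w4o.png

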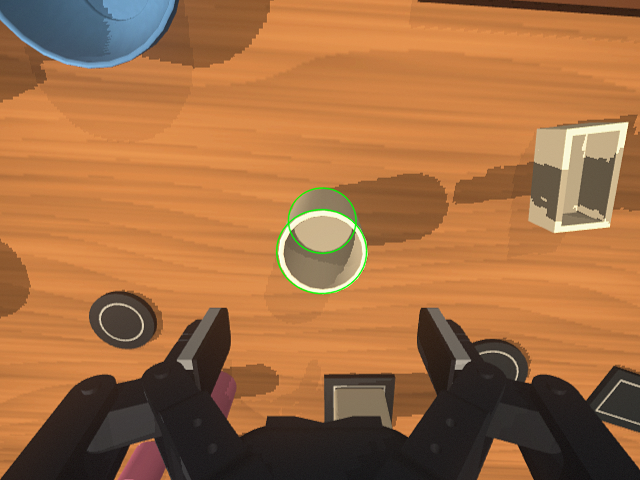

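View pics/fl3_side.png

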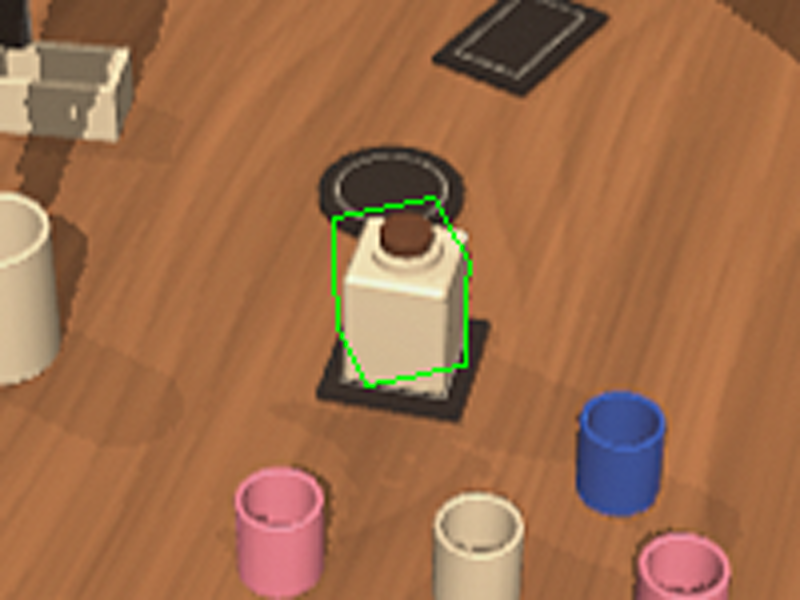

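```bash
python3 -m jog '[{"translation":[0.08,-0.1,4],"roll":0},{"translation":[0,0,4],"roll":0},{"translation":[0,0,3.7],"roll":0},{"translation":[0,0,0],"roll":0},{"translation":[0,0,0],"roll":0}]' 1 40;python3 -m jog '[{"translation":[0,0,0],"roll":0},{"translation":[0,0,0],"roll":0},{"translation":[0,0,0],"roll":0},{"translation":[0,0,0],"roll":0},{"translation":[0,0,0],"roll":0},{"translation":[0,0,0],"roll":0}]' -1 40; python3 d.py .6255 .2005 .031 3.4
```

```text
t: 8.85
position: [0.6255, 0.2007, 0.0343]
tcp_rot: [[0.998, 0.058, -0.0], [0.058, -0.998, -0.0], [-0.0, 0.0, -1.0]]
contact_force: [0.1, -0.0, 1.1]
width: 0.0854
t: 9.45
position: [0.6274, 0.201, 0.0366]
tcp_rot: [[0.998, 0.058, 0.005], [0.058, -0.998, 0.001], [0.005, -0.001, -1.0]]
contact_force: [-1.3, 0.4, 7.0]
width: 0.0625
t 9.45 pos [0.6274 0.201  0.0366] a 3.34 F [-1.2799  0.4245  7.0309] w 0.0625 q [0.1938 0.7694 1.3459 0.     1.0213 1.7062]
shift cm (current axes) [-0.19  0.04  0.56] rows 1 each [-0.19  0.04  0.56]  roll -0.06
```

```bash
python3 -m jog '[{"translation":[0,0,-1],"roll":0},{"translation":[0,0,-2],"roll":0},{"translation":[0,0,-4],"roll":0},{"translation":[0,0,-3],"roll":0},{"translation":[0,0,0],"roll":0},{"translation":[0,0,0],"roll":0}]'; python3 d.py .469 .0155 .13 3.4
```

```text
t: 10.05
position: [0.626, 0.2007, 0.1346]
tcp_rot: [[0.998, 0.058, 0.002], [0.058, -0.998, 0.0], [0.002, -0.0, -1.0]]
contact_force: [0.1, 0.1, -3.3]
width: 0.0621
t 10.05 pos [0.626  0.2007 0.1346] a 3.34 F [ 0.1243  0.1084 -3.3106] w 0.0621 q [ 0.1938  0.6631  1.2573 -0.0001  1.2192  1.7063]
shift cm (current axes) [-16.76  17.57   0.43] rows 4 each [-4.19  4.39  0.11]  roll -0.06
```

```bash
python3 -m jog '[{"translation":[-1.7,1.75,0],"roll":0},{"translation":[-3.1,3.2,0],"roll":0},{"translation":[-3.1,3.2,0],"roll":0},{"translation":[-3.1,3.2,0],"roll":0},{"translation":[-3.1,3.2,0],"roll":0},{"translation":[-2.66,3.0,0],"roll":0},{"translation":[0,0,3],"roll":0},{"translation":[0,0,3],"roll":0},{"translation":[0,0,1.5],"roll":0},{"translation":[0,0,0],"roll":0}]';python3 -m jog '[{"translation":[0,0,0],"roll":0},{"translation":[0,0,0],"roll":0},{"translation":[0,0,0],"roll":0}]'; python3 d.py .469 .0155 .0415 3.4; python3 - <<'E'
from plant import viewer; import cv2
im=cv2.cvtColor(viewer.capture("wrist"),cv2.COLOR_RGB2BGR)
cv2.imwrite("pics/w5.png",im)
E
python3 ov.py pics/w5.png pics/w5o.png lg,.4673,.0153,0,0
```

```text
t: 11.05
position: [0.4661, 0.0159, 0.0556]
tcp_rot: [[0.998, 0.058, -0.007], [0.058, -0.998, 0.001], [-0.007, -0.001, -1.0]]
contact_force: [-0.7, -0.3, -1.7]
width: 0.0621
t: 11.35
position: [0.4693, 0.0157, 0.0591]
tcp_rot: [[0.998, 0.059, 0.002], [0.059, -0.998, -0.0], [0.002, 0.0, -1.0]]
contact_force: [-0.1, -0.6, -2.7]
width: 0.062
t 11.35 pos [0.4693 0.0157 0.0591] a 3.35 F [-0.0694 -0.5792 -2.7156] w 0.062 q [-0.1299  0.4679  1.8917 -0.0001  0.7803  1.3824]
shift cm (current axes) [-0.03  0.02  1.76] rows 1 each [-0.03  0.02  1.76]  roll -0.05
```

View pics/w5o.png

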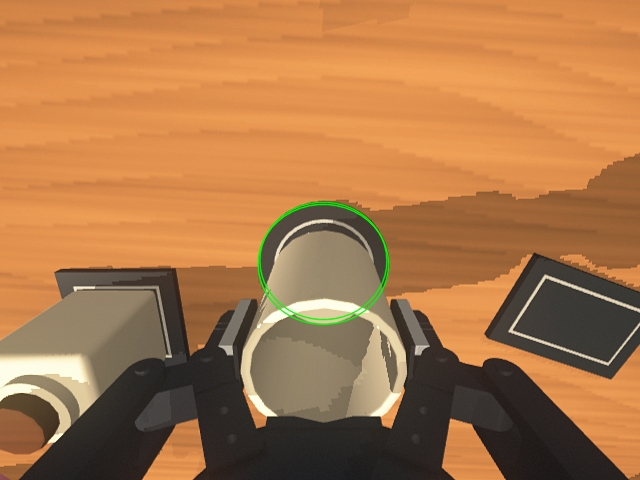

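```bash
python3 -m jog '[{"translation":[0,0,0.8],"roll":0},{"translation":[0,0,0.5],"roll":0},{"translation":[0,0,0.0],"roll":0},{"translation":[0,0,0],"roll":0},{"translation":[0,0,0],"roll":0},{"translation":[0,0,0],"roll":0}]'; python3 d.py .469 .0155 .0415 3.4; python3 - <<'E'
from plant import viewer; import cv2
im=cv2.cvtColor(viewer.capture("wrist"),cv2.COLOR_RGB2BGR)
cv2.imwrite("pics/w6.png",im)
E
python3 ov.py pics/w6.png pics/w6o.png lg,.4673,.0153,0,0 tumbler,.4675,.0155,.010,0; python3 - <<'E'
import cv2
a=cv2.imread("pics/w6o.png")[200:430,235:415]; cv2.imwrite("pics/w6z.png",cv2.resize(a,None,fx=2.6,fy=2.6,interpolation=cv2.INTER_NEAREST))
E
```

```text
t: 12.0
position: [0.4689, 0.0156, 0.0454]
tcp_rot: [[0.998, 0.058, 0.0], [0.058, -0.998, -0.0], [0.0, 0.0, -1.0]]
contact_force: [1.1, -0.0, -2.3]
width: 0.0623
t 12.0 pos [0.4689 0.0156 0.0454] a 3.34 F [ 1.1087 -0.0487 -2.2835] w 0.0623 q [-0.1302  0.4919  1.9029 -0.0001  0.7464  1.3824]
shift cm (current axes) [0.01 0.02 0.39] rows 1 each [0.01 0.02 0.39]  roll -0.06
```

View pics/w6z.png

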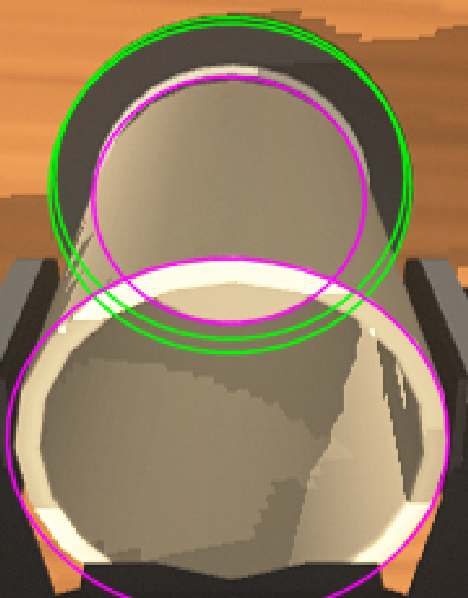

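```bash
python3 -m jog '[{"translation":[0,0,0.15],"roll":0},{"translation":[0,0,0.1],"roll":0},{"translation":[0,0,0.05],"roll":0},{"translation":[0,0,0],"roll":0},{"translation":[0,0,0],"roll":0}]'; python3 d.py .469 .0155 .0415 3.4
```

```text
t: 12.55
position: [0.4688, 0.0156, 0.0427]
tcp_rot: [[0.998, 0.058, 0.0], [0.058, -0.998, -0.0], [0.0, 0.0, -1.0]]
contact_force: [-2.7, -0.0, 5.4]
width: 0.0622
t 12.55 pos [0.4688 0.0156 0.0427] a 3.34 F [-2.6694 -0.0461  5.4328] w 0.0622 q [-0.1302  0.4967  1.9054 -0.0001  0.7393  1.3824]
shift cm (current axes) [0.02 0.02 0.12] rows 1 each [0.02 0.02 0.12]  roll -0.06
```

```bash
python3 -m jog '[{"translation":[0,0,0],"roll":0},{"translation":[0,0,0],"roll":0},{"translation":[0,0,0],"roll":0},{"translation":[0,0,0],"roll":0},{"translation":[0,0,-2],"roll":0},{"translation":[0,0,-4.5],"roll":0},{"translation":[0,0,-4.5],"roll":0}]' 1 40; python3 d.py .3387 .2945 .15 45
```

```text
t: 13.25
position: [0.468, 0.0158, 0.153]
tcp_rot: [[0.998, 0.058, -0.002], [0.058, -0.998, 0.0], [-0.002, -0.0, -1.0]]
contact_force: [1.3, -0.6, 0.6]
width: 0.085
t 13.25 pos [0.468  0.0158 0.153 ] a 3.34 F [ 1.2828 -0.599   0.5598] w 0.085 q [-0.1302  0.3256  1.7885 -0.      1.03    1.3824]
shift cm (current axes) [-11.29 -28.58   0.34] rows 6 each [-1.88 -4.76  0.06]  roll -41.66
```

```bash
python3 -m jog '[{"translation":[-1.4,-3.6,0],"roll":0},{"translation":[-1.65,-4.2,0],"roll":0},{"translation":[-1.65,-4.2,0],"roll":0},{"translation":[-1.65,-4.2,0],"roll":0},{"translation":[-1.65,-4.2,0],"roll":0},{"translation":[-1.65,-4.1,0],"roll":0},{"translation":[-1.65,-4.1,0],"roll":0}]'; python3 -m jog '[{"translation":[0,0,0],"roll":-8.3},{"translation":[0,0,0],"roll":-8.3},{"translation":[0,0,0],"roll":-8.3},{"translation":[0,0,0],"roll":-8.3},{"translation":[0,0,0],"roll":-8.4},{"translation":[0,0,0],"roll":0},{"translation":[0,0,0],"roll":0}]';python3 d.py .3387 .2945 .009 45;  python3 - <<'E'
from plant import viewer; import cv2
im=cv2.cvtColor(viewer.capture("wrist"),cv2.COLOR_RGB2BGR)
cv2.imwrite("pics/w7.png",im)
E
python3 ov.py pics/w7.png pics/w7o.png cup,.3387,.2945,0,0; python3 look.py tu tumbler .4673 .0153 .006 0
```

```text
t: 13.95
position: [0.3383, 0.2961, 0.1524]
tcp_rot: [[0.998, 0.058, 0.0], [0.058, -0.998, 0.0], [0.0, -0.0, -1.0]]
contact_force: [1.3, -0.2, 0.3]
width: 0.0853
t: 14.65
position: [0.3393, 0.2946, 0.1522]
tcp_rot: [[0.711, 0.704, -0.0], [0.704, -0.711, -0.0], [-0.0, 0.0, -1.0]]
contact_force: [-0.3, -0.7, -0.2]
width: 0.0855
t 14.65 pos [0.3393 0.2946 0.1522] a 44.71 F [-0.2944 -0.7019 -0.1986] w 0.0855 q [ 0.5442  0.2935  1.8396 -0.0001  1.0085  1.3346]
shift cm (current axes) [-0.05 -0.04 14.32] rows 3 each [-0.02 -0.01  4.77]  roll -0.29
top [0.4662 0.0152] 2.7708960726516403 0.0800317656401659 625
side [0.4212 0.1487] 8.872858243160636 0.44175176837173336 2442
```

View pics/w7o.png

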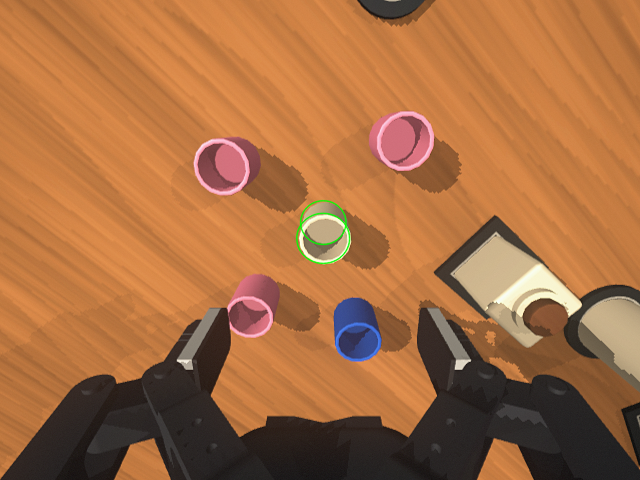

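View pics/tu_top.png

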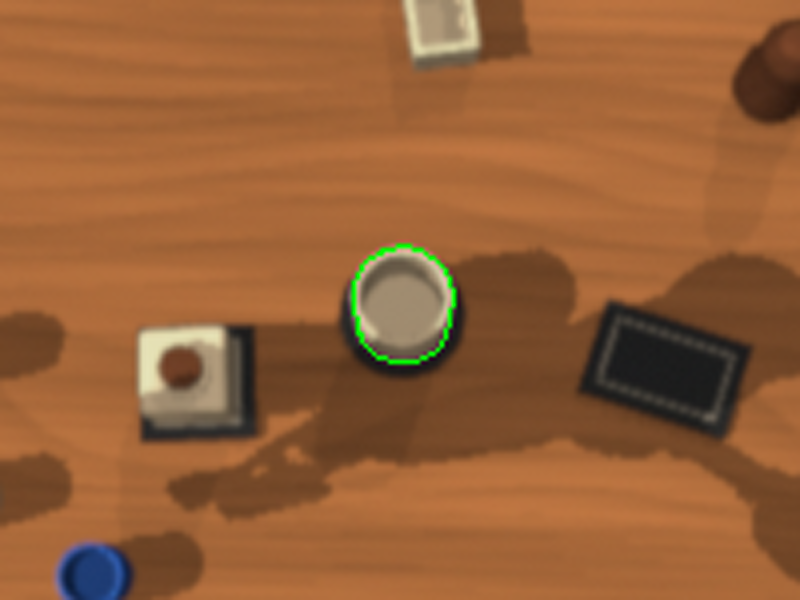

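```bash
python3 -m jog '[{"translation":[-0.05,0,4],"roll":-0.3},{"translation":[0,0,4],"roll":0},{"translation":[0,0,3.5],"roll":0},{"translation":[0,0,2],"roll":0},{"translation":[0,0,0.4],"roll":0},{"translation":[0,0,0],"roll":0},{"translation":[0,0,0],"roll":0},{"translation":[0,0,0],"roll":0}]' 1 40; python3 d.py .3387 .2945 .011 45; python3 -m jog '[{"translation":[0,0,0],"roll":0},{"translation":[0,0,0],"roll":0},{"translation":[0,0,0],"roll":0},{"translation":[0,0,0],"roll":0},{"translation":[0,0,0],"roll":0},{"translation":[0,0,0],"roll":0},{"translation":[0,0,0],"roll":0}]' -1 30; python3 d.py .3387 .2945 .011 45; python3 - <<'E'
from plant import viewer; import cv2
im=cv2.cvtColor(viewer.capture("wrist"),cv2.COLOR_RGB2BGR)
cv2.imwrite("pics/w8.png",im)
E
```

```text
t: 15.6
position: [0.3397, 0.2947, 0.0144]
tcp_rot: [[0.704, 0.71, 0.002], [0.71, -0.704, 0.001], [0.002, 0.001, -1.0]]
contact_force: [0.2, 0.2, 0.1]
width: 0.0851
t 15.6 pos [0.3397 0.2947 0.0144] a 45.23 F [0.2473 0.2412 0.0728] w 0.0851 q [ 0.544   0.5257  1.9789 -0.0001  0.6345  1.3255]
shift cm (current axes) [-0.09 -0.06  0.34] rows 1 each [-0.09 -0.06  0.34]  roll 0.23
t: 16.3
position: [0.3391, 0.2944, 0.0138]
tcp_rot: [[0.704, 0.71, 0.001], [0.71, -0.704, 0.0], [0.001, 0.0, -1.0]]
contact_force: [-1.2, -0.5, 5.6]
width: 0.0417
t 16.3 pos [0.3391 0.2944 0.0138] a 45.25 F [-1.1539 -0.5118  5.6033] w 0.0417 q [ 0.544   0.5269  1.9796 -0.0001  0.6344  1.3252]
shift cm (current axes) [-0.02 -0.04  0.28] rows 1 each [-0.02 -0.04  0.28]  roll 0.25
```

View pics/w8.png

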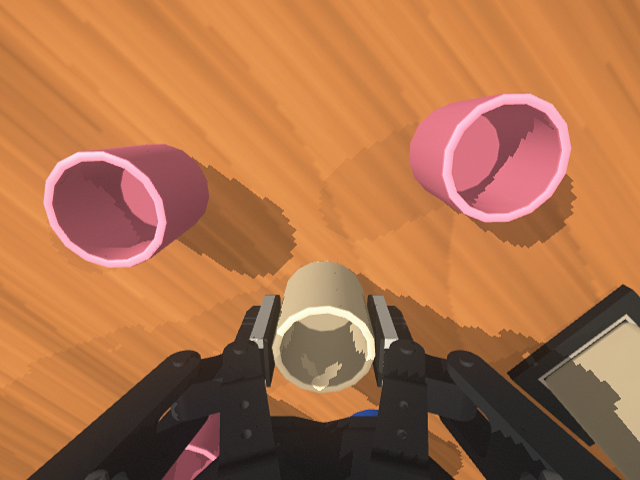

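```bash
python3 -m jog '[{"translation":[0,0,-1],"roll":0},{"translation":[0,0,-2],"roll":0},{"translation":[0,0,-4],"roll":0},{"translation":[0,0,-3],"roll":0},{"translation":[0,0,0],"roll":0},{"translation":[0,0,0],"roll":0}]'; python3 d.py .5115 .3946 .02 45
```

```text
t: 16.95
position: [0.339, 0.2943, 0.1139]
tcp_rot: [[0.704, 0.71, 0.001], [0.71, -0.704, 0.001], [0.001, 0.0, -1.0]]
contact_force: [-0.4, -0.9, -1.9]
width: 0.0419
t 16.95 pos [0.339  0.2943 0.1139] a 45.24 F [-0.4169 -0.9178 -1.9035] w 0.0419 q [ 0.544   0.3478  1.8903 -0.0001  0.9021  1.3252]
shift cm (current axes) [19.26  5.18  9.41] rows 4 each [4.81 1.3  2.35]  roll 0.24
```

```bash
python3 -m jog '[{"translation":[2.5,0.65,0],"roll":0},{"translation":[4.2,1.13,0],"roll":0},{"translation":[4.2,1.13,0],"roll":0},{"translation":[4.2,1.13,0],"roll":0},{"translation":[4.16,1.13,0],"roll":0},{"translation":[0,0,2.5],"roll":0},{"translation":[0,0,3.5],"roll":0},{"translation":[0,0,1.7],"roll":0},{"translation":[0,0,0],"roll":0},{"translation":[0,0,0],"roll":0}]';python3 -m jog '[{"translation":[0,0,0],"roll":0},{"translation":[0,0,0],"roll":0},{"translation":[0,0,0],"roll":0}]'; python3 d.py .5115 .3946 .02 45; python3 - <<'E'
from plant import viewer; import cv2
im=cv2.cvtColor(viewer.capture("wrist"),cv2.COLOR_RGB2BGR)
cv2.imwrite("pics/w9.png",im)
E
python3 ov.py pics/w9.png pics/w9o.png sm,.5113,.3946,0,0 cup,.5113,.3946,.02,0; python3 - <<'E'
import cv2
a=cv2.imread("pics/w9o.png")[200:430,235:415]; cv2.imwrite("pics/w9z.png",cv2.resize(a,None,fx=2.6,fy=2.6,interpolation=cv2.INTER_NEAREST))
E
```

```text
t: 17.95
position: [0.5108, 0.3943, 0.0353]
tcp_rot: [[0.704, 0.71, -0.002], [0.71, -0.704, -0.001], [-0.002, -0.001, -1.0]]
contact_force: [-0.9, 0.6, -0.5]
width: 0.0416
t: 18.25
position: [0.5117, 0.3949, 0.0374]
tcp_rot: [[0.704, 0.71, 0.002], [0.71, -0.704, 0.001], [0.002, 0.001, -1.0]]
contact_force: [-0.5, 0.8, -1.0]
width: 0.0416
t 18.25 pos [0.5117 0.3949 0.0374] a 45.24 F [-0.4988  0.7856 -0.9959] w 0.0416 q [ 0.5388  0.7506  1.3841 -0.0001  1.0051  1.32  ]
shift cm (current axes) [-0.04  0.    1.74] rows 1 each [-0.04  0.    1.74]  roll 0.24
```

View pics/w9z.png

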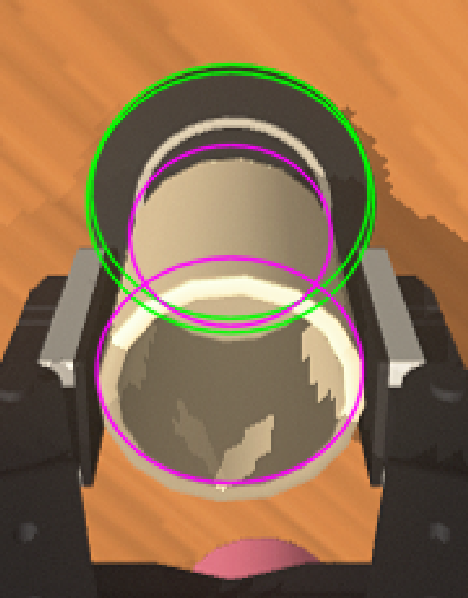

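```bash
python3 -m jog '[{"translation":[0,0,0.8],"roll":0},{"translation":[0,0,0.5],"roll":0},{"translation":[0,0,0.0],"roll":0},{"translation":[0,0,0],"roll":0},{"translation":[0,0,0],"roll":0},{"translation":[0,0,0],"roll":0}]'; python3 d.py .5115 .3946 .02 45; python3 - <<'E'
from plant import viewer; import cv2
im=cv2.cvtColor(viewer.capture("wrist"),cv2.COLOR_RGB2BGR)
cv2.imwrite("pics/w10.png",im)
E
python3 ov.py pics/w10.png pics/w10o.png sm,.5113,.3946,0,0 cup,.5113,.3946,.010,0; python3 - <<'E'
import cv2
a=cv2.imread("pics/w10o.png")[200:430,235:415]; cv2.imwrite("pics/w10z.png",cv2.resize(a,None,fx=2.6,fy=2.6,interpolation=cv2.INTER_NEAREST))
E
```

```text
t: 18.9
position: [0.5114, 0.3947, 0.0234]
tcp_rot: [[0.704, 0.71, 0.0], [0.71, -0.704, 0.0], [0.0, 0.0, -1.0]]
contact_force: [0.3, 0.9, -0.6]
width: 0.0416
t 18.9 pos [0.5114 0.3947 0.0234] a 45.24 F [ 0.2656  0.8548 -0.5652] w 0.0416 q [ 0.5388  0.7686  1.3925 -0.0001  0.9802  1.32  ]
shift cm (current axes) [0.   0.01 0.34] rows 1 each [0.   0.01 0.34]  roll 0.24
```

View pics/w10z.png

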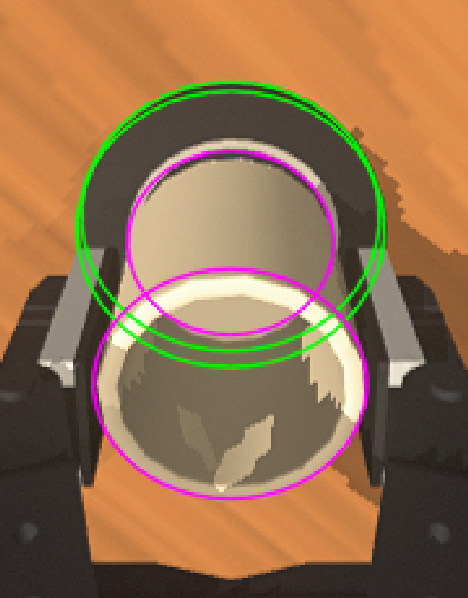

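```bash
python3 -m jog '[{"translation":[0,0,0.15],"roll":0},{"translation":[0,0,0.1],"roll":0},{"translation":[0,0,0.05],"roll":0},{"translation":[0,0,0],"roll":0},{"translation":[0,0,0],"roll":0}]'; python3 d.py .5115 .3946 .02 45
```

```text
t: 19.45
position: [0.5113, 0.3946, 0.0202]
tcp_rot: [[0.704, 0.71, -0.0], [0.71, -0.704, -0.0], [-0.0, 0.0, -1.0]]
contact_force: [-0.3, -0.0, -0.4]
width: 0.0417
t 19.45 pos [0.5113 0.3946 0.0202] a 45.24 F [-0.2748 -0.0122 -0.4497] w 0.0417 q [ 0.5388  0.7726  1.3945 -0.0001  0.9746  1.32  ]
shift cm (current axes) [0.02 0.02 0.02] rows 1 each [0.02 0.02 0.02]  roll 0.24
```

```bash
python3 -m jog '[{"translation":[0,0,0.06],"roll":0},{"translation":[0,0,0],"roll":0},{"translation":[0,0,0],"roll":0}]'; python3 d.py .5115 .3946 .02 45
```

```text
t: 19.75
position: [0.5114, 0.3947, 0.0199]
tcp_rot: [[0.704, 0.71, 0.0], [0.71, -0.704, 0.0], [0.0, 0.0, -1.0]]
contact_force: [-1.1, 0.2, 1.9]
width: 0.0416
t 19.75 pos [0.5114 0.3947 0.0199] a 45.24 F [-1.0606  0.1563  1.9028] w 0.0416 q [ 0.5388  0.773   1.3947 -0.0001  0.9735  1.3201]
shift cm (current axes) [ 0.01  0.01 -0.01] rows 1 each [ 0.01  0.01 -0.01]  roll 0.24
```

```bash
python3 -m jog '[{"translation":[0,0,0],"roll":0},{"translation":[0,0,0],"roll":0},{"translation":[0,0,0],"roll":0},{"translation":[0,0,0],"roll":0},{"translation":[0,0,0],"roll":0},{"translation":[0,0,-2],"roll":0},{"translation":[0,0,-4.5],"roll":0},{"translation":[0,0,-4.5],"roll":0}]' 1 40; python3 d.py .681 -.001 .13 10.5
```

```text
t: 20.55
position: [0.5106, 0.3942, 0.13]
tcp_rot: [[0.704, 0.71, -0.002], [0.71, -0.704, -0.001], [-0.003, -0.001, -1.0]]
contact_force: [1.1, -0.1, -0.1]
width: 0.0854
t 20.55 pos [0.5106 0.3942 0.13  ] a 45.24 F [ 1.0947 -0.062  -0.1268] w 0.0854 q [ 0.5388  0.6481  1.2998 -0.0001  1.1963  1.32  ]
shift cm (current axes) [-16.07  39.93   0.01] rows 9 each [-1.79  4.44  0.  ]  roll 34.74
```

```bash
python3 -m jog '[{"translation":[-1,2.45,0],"roll":0},{"translation":[-1.7,4.2,0],"roll":0},{"translation":[-1.7,4.2,0],"roll":0},{"translation":[-1.7,4.2,0],"roll":0},{"translation":[-1.7,4.2,0],"roll":0},{"translation":[-1.7,4.2,0],"roll":0},{"translation":[-1.7,4.2,0],"roll":0},{"translation":[-1.7,4.2,0],"roll":0},{"translation":[-1.7,4.2,0],"roll":0},{"translation":[-1.5,3.9,0],"roll":0}]'; python3 -m jog '[{"translation":[0,0,0],"roll":8.5},{"translation":[0,0,0],"roll":8.5},{"translation":[0,0,0],"roll":8.5},{"translation":[0,0,0],"roll":8.5},{"translation":[0,0,0],"roll":0.7},{"translation":[0,0,0],"roll":0},{"translation":[0,0,0],"roll":0}]';python3 d.py .681 -.001 .009 10.5;  python3 - <<'E'
from plant import viewer; import cv2
im=cv2.cvtColor(viewer.capture("wrist"),cv2.COLOR_RGB2BGR)
cv2.imwrite("pics/w11.png",im)
E
python3 ov.py pics/w11.png pics/w11o.png dish,.681,-.001,0,10.5; python3 look.py cu cup .5113 .3946 .006 0
```

```text
t: 21.55
position: [0.6821, -0.0032, 0.1298]
tcp_rot: [[0.704, 0.71, 0.0], [0.71, -0.704, -0.0], [0.0, 0.0, -1.0]]
contact_force: [-0.2, 0.8, -0.0]
width: 0.0855
t: 22.25
position: [0.6815, -0.0009, 0.1297]
tcp_rot: [[0.983, 0.186, -0.0], [0.186, -0.983, -0.0], [-0.0, 0.0, -1.0]]
contact_force: [-1.0, 0.3, -0.4]
width: 0.0857
t 22.25 pos [ 0.6815 -0.0009  0.1297] a 10.71 F [-1.0101  0.2607 -0.3859] w 0.0857 q [-0.1137  0.713   1.1751 -0.0001  1.2535  1.2702]
shift cm (current axes) [-0.05 -0.01 12.07] rows 3 each [-0.02 -0.    4.02]  roll 0.21
top [0.3971 0.4253] 47.05177073679338 0.9601337756991912 8339
side [0.51   0.3962] 5.864979693670119 0.06011540479104738 789
```

View pics/w11o.png

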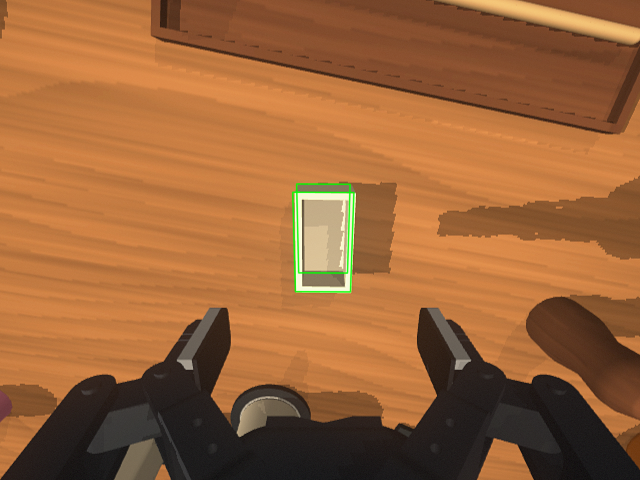

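View pics/cu_side.png

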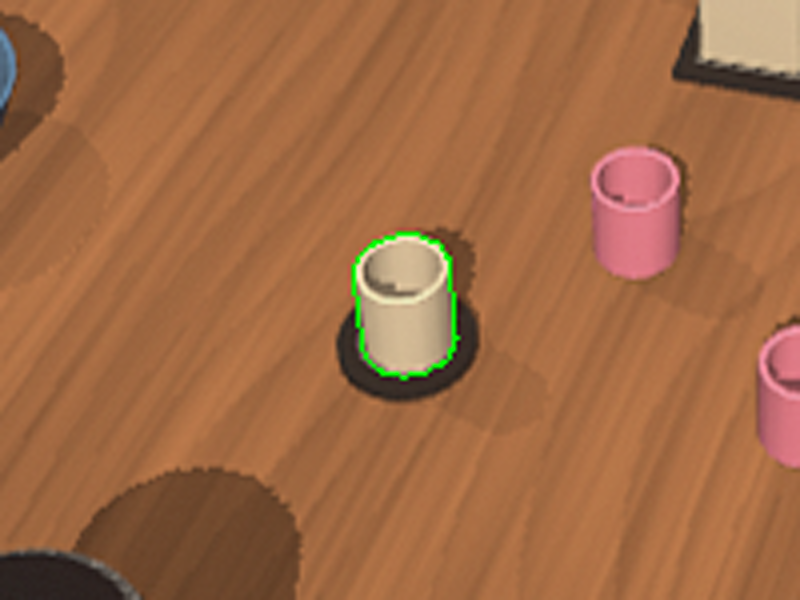

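```bash
python3 -m jog '[{"translation":[-0.05,0,4],"roll":0.2},{"translation":[0,0,4],"roll":0},{"translation":[0,0,3],"roll":0},{"translation":[0,0,0.8],"roll":0},{"translation":[0,0,0.1],"roll":0},{"translation":[0,0,0],"roll":0},{"translation":[0,0,0],"roll":0},{"translation":[0,0,0],"roll":0}]' 1 40; python3 d.py .681 -.001 .010 10.5; python3 -m jog '[{"translation":[0,0,0],"roll":0},{"translation":[0,0,0],"roll":0},{"translation":[0,0,0],"roll":0},{"translation":[0,0,0],"roll":0},{"translation":[0,0,0],"roll":0},{"translation":[0,0,0],"roll":0},{"translation":[0,0,0],"roll":0}]' -1 35; python3 d.py .681 -.001 .010 10.5
```

```text
t: 23.2
position: [0.6821, -0.0012, 0.0126]
tcp_rot: [[0.984, 0.18, 0.003], [0.18, -0.984, -0.0], [0.003, 0.001, -1.0]]
contact_force: [-0.3, -0.6, -0.4]
width: 0.0852
t 23.2 pos [ 0.6821 -0.0012  0.0126] a 10.35 F [-0.2645 -0.5743 -0.3645] w 0.0852 q [-0.114   0.8368  1.2768 -0.0001  1.0249  1.2763]
shift cm (current axes) [-0.11 -0.04  0.26] rows 1 each [-0.11 -0.04  0.26]  roll -0.15
t: 23.9
position: [0.6813, -0.0011, 0.0111]
tcp_rot: [[0.984, 0.179, 0.001], [0.179, -0.984, -0.0], [0.001, 0.0, -1.0]]
contact_force: [-1.0, -0.1, 4.0]
width: 0.0431
t 23.9 pos [ 0.6813 -0.0011  0.0111] a 10.34 F [-1.0084 -0.055   4.0273] w 0.0431 q [-0.114   0.8386  1.2778 -0.0001  1.0245  1.2764]
shift cm (current axes) [-0.03 -0.02  0.11] rows 1 each [-0.03 -0.02  0.11]  roll -0.16
```

```bash
python3 -m jog '[{"translation":[0,0,-1],"roll":0},{"translation":[0,0,-2],"roll":0},{"translation":[0,0,-4],"roll":0},{"translation":[0,0,-3],"roll":0},{"translation":[0,0,0],"roll":0},{"translation":[0,0,0],"roll":0}]'; python3 d.py .4372 -.1597 .017 73.4
```

```text
t: 24.5
position: [0.6809, -0.001, 0.111]
tcp_rot: [[0.984, 0.18, 0.0], [0.18, -0.984, -0.0], [0.0, 0.0, -1.0]]
contact_force: [-0.2, 0.0, -2.2]
width: 0.0434
t 24.5 pos [ 0.6809 -0.001   0.111 ] a 10.35 F [-0.1864  0.0199 -2.1517] w 0.0434 q [-0.1139  0.7286  1.1989 -0.0001  1.2138  1.2763]
shift cm (current axes) [-26.83  11.23   9.39] rows 6 each [-4.47  1.87  1.57]  roll -63.05
```

```bash
python3 -m jog '[{"translation":[-2,0.84,0],"roll":0},{"translation":[-4,1.67,0],"roll":0},{"translation":[-4.2,1.76,0],"roll":0},{"translation":[-4.2,1.76,0],"roll":0},{"translation":[-4.2,1.76,0],"roll":0},{"translation":[-4.2,1.76,0],"roll":0},{"translation":[-4,1.67,0],"roll":0},{"translation":[0,0,0],"roll":-4},{"translation":[0,0,0],"roll":-7.8},{"translation":[0,0,0],"roll":-7.8}]';python3 -m jog '[{"translation":[0,0,0],"roll":-7.8},{"translation":[0,0,0],"roll":-7.8},{"translation":[0,0,0],"roll":-7.8},{"translation":[0,0,1.5],"roll":-7.8},{"translation":[0,0,2.5],"roll":-7.8},{"translation":[0,0,2.5],"roll":-4.4},{"translation":[0,0,1],"roll":0},{"translation":[0,0,0],"roll":0},{"translation":[0,0,0],"roll":0},{"translation":[0,0,0],"roll":0}]'; python3 d.py .4372 -.1597 .017 73.4; python3 - <<'E'
from plant import viewer; import cv2
im=cv2.cvtColor(viewer.capture("wrist"),cv2.COLOR_RGB2BGR)
cv2.imwrite("pics/w12.png",im)
E
python3 ov.py pics/w12.png pics/w12o.png ob,.4372,-.1597,0,73.4 dish,.4372,-.1597,.0245,73.4; python3 - <<'E'
import cv2
a=cv2.imread("pics/w12o.png")[170:430,205:445]; cv2.imwrite("pics/w12z.png",cv2.resize(a,None,fx=2.3,fy=2.3,interpolation=cv2.INTER_NEAREST))
E
```

```text
t: 25.5
position: [0.4361, -0.1593, 0.1093]
tcp_rot: [[0.864, 0.503, -0.003], [0.503, -0.864, 0.002], [-0.002, -0.003, -1.0]]
contact_force: [1.0, -0.6, -0.6]
width: 0.0436
t: 26.5
position: [0.4381, -0.1599, 0.0365]
tcp_rot: [[0.288, 0.958, 0.001], [0.958, -0.288, -0.001], [-0.0, 0.001, -1.0]]
contact_force: [0.3, -0.6, -0.9]
width: 0.0434
t 26.5 pos [ 0.4381 -0.1599  0.0365] a 73.29 F [ 0.2741 -0.5624 -0.9342] w 0.0434 q [-0.5144  0.504   1.9182 -0.0001  0.7179 -0.2227]
shift cm (current axes) [-0.01 -0.09  1.95] rows 1 each [-0.01 -0.09  1.95]  roll -0.11
```

View pics/w12z.png

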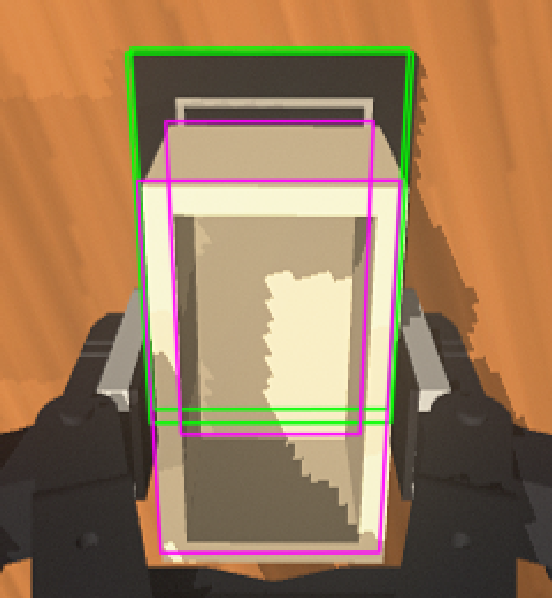

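```bash
python3 -m jog '[{"translation":[0,-0.05,0.8],"roll":0},{"translation":[0,0,0.6],"roll":0},{"translation":[0,0,0.1],"roll":0},{"translation":[0,0,0],"roll":0},{"translation":[0,0,0],"roll":0},{"translation":[0,0,0],"roll":0}]'; python3 d.py .4372 -.1597 .017 73.4; python3 - <<'E'
from plant import viewer; import cv2
im=cv2.cvtColor(viewer.capture("wrist"),cv2.COLOR_RGB2BGR)
cv2.imwrite("pics/w13.png",im)
E
python3 ov.py pics/w13.png pics/w13o.png ob,.4372,-.1597,0,73.4 dish,.4372,-.1597,.010,73.4; python3 - <<'E'
import cv2
a=cv2.imread("pics/w13o.png")[170:430,205:445]; cv2.imwrite("pics/w13z.png",cv2.resize(a,None,fx=2.3,fy=2.3,interpolation=cv2.INTER_NEAREST))
E
```

```text
t: 27.15
position: [0.4372, -0.1595, 0.0208]
tcp_rot: [[0.287, 0.958, 0.0], [0.958, -0.287, -0.0], [-0.0, 0.0, -1.0]]
contact_force: [0.4, -0.1, -1.9]
width: 0.0436
t 27.15 pos [ 0.4372 -0.1595  0.0208] a 73.34 F [ 0.409  -0.0819 -1.9097] w 0.0436 q [-0.5147  0.5324  1.9307 -0.0001  0.6781 -0.2238]
shift cm (current axes) [-0.02  0.    0.38] rows 1 each [-0.02  0.    0.38]  roll -0.06
```

View pics/w13z.png

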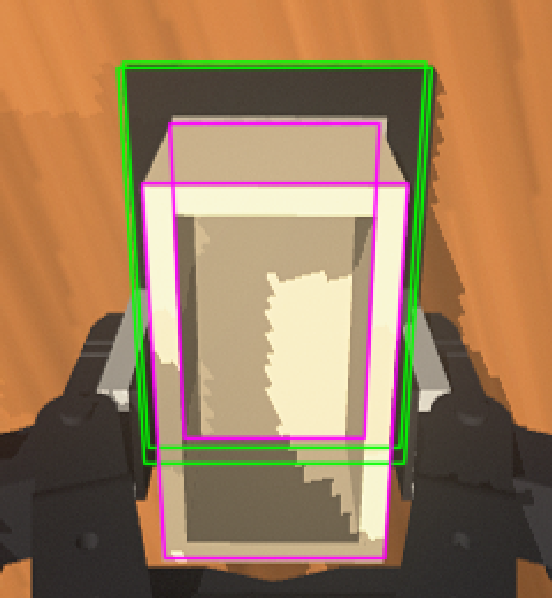

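```bash
python3 -m jog '[{"translation":[0,0.03,0.15],"roll":0},{"translation":[0,0,0.1],"roll":0},{"translation":[0,0,0.1],"roll":0},{"translation":[0,0,0],"roll":0},{"translation":[0,0,0],"roll":0}]'; python3 d.py .4372 -.1597 .017 73.4
```

```text
t: 27.7
position: [0.4373, -0.1595, 0.0171]
tcp_rot: [[0.287, 0.958, -0.0], [0.958, -0.287, -0.0], [-0.0, -0.0, -1.0]]
contact_force: [-0.6, -0.1, -1.7]
width: 0.0437
t 27.7 pos [ 0.4373 -0.1595  0.0171] a 73.34 F [-0.6069 -0.1286 -1.6605] w 0.0437 q [-0.5145  0.5397  1.9324 -0.0001  0.6697 -0.2237]
shift cm (current axes) [-0.02 -0.01  0.01] rows 1 each [-0.02 -0.01  0.01]  roll -0.06
```

```bash
python3 -m jog '[{"translation":[0,0,0.06],"roll":0},{"translation":[0,0,0],"roll":0},{"translation":[0,0,0],"roll":0}]'; python3 d.py .4372 -.1597 .017 73.4
```

```text
t: 28.0
position: [0.4374, -0.1595, 0.017]
tcp_rot: [[0.287, 0.958, 0.0], [0.958, -0.287, -0.0], [-0.0, 0.0, -1.0]]
contact_force: [-1.6, 0.5, 5.3]
width: 0.0437
t 28.0 pos [ 0.4374 -0.1595  0.017 ] a 73.35 F [-1.5931  0.5483  5.2867] w 0.0437 q [-0.5145  0.5399  1.9326 -0.0002  0.6688 -0.2237]
shift cm (current axes) [-0.02 -0.02  0.  ] rows 1 each [-0.02 -0.02  0.  ]  roll -0.05
```

```bash
python3 -m jog '[{"translation":[0,0,0],"roll":0},{"translation":[0,0,0],"roll":0},{"translation":[0,0,0],"roll":0},{"translation":[0,0,0],"roll":0},{"translation":[0,0,0],"roll":0},{"translation":[0,0,-2],"roll":0},{"translation":[0,0,-4.5],"roll":0},{"translation":[0,0,-4.5],"roll":0},{"translation":[0,0,-4.5],"roll":0}]' 1 40; python3 d.py .226 -.474 .2 73.3
```

```text
t: 28.9
position: [0.437, -0.1593, 0.1732]
tcp_rot: [[0.287, 0.958, -0.0], [0.958, -0.287, 0.0], [0.0, -0.0, -1.0]]
contact_force: [1.4, -0.5, -0.7]
width: 0.0854
t 28.9 pos [ 0.437  -0.1593  0.1732] a 73.34 F [ 1.3515 -0.5282 -0.6629] w 0.0854 q [-0.5145  0.2939  1.7701 -0.      1.0781 -0.2237]
shift cm (current axes) [-36.2  -11.2   -2.68] rows 8 each [-4.52 -1.4  -0.33]  roll 0.04
```

```bash
python3 -m jog '[{"translation":[-3,-0.9,-0.2],"roll":0},{"translation":[-4,-1.2,-0.3],"roll":0},{"translation":[-4.2,-1.3,-0.3],"roll":0},{"translation":[-4.2,-1.3,-0.3],"roll":0},{"translation":[-4.2,-1.3,-0.3],"roll":0},{"translation":[-4.2,-1.3,-0.3],"roll":0},{"translation":[-4.2,-1.3,-0.3],"roll":0},{"translation":[-4.2,-1.3,-0.3],"roll":0},{"translation":[-4,-1.2,-0.3],"roll":0},{"translation":[0,0,0],"roll":0}]'; python3 - <<'E'
from h import *; from plant import viewer
for c in("top","side"):
    I=viewer.camera_info(c); im=viewer.capture(c); cv2.imwrite(f"pics/end_{c}.png",im[...,::-1]); vis=im[...,::-1].copy()
    for n,x,y,a,col in(("flask",.4185,.1492,3.4,0),("tumbler",.4673,.0153,0,0),("cup",.5113,.3946,0,0),("dish",.4372,-.1597,73.4,0)):
        p=[x,y,np.deg2rad(a)]
        m=mask(im,"cream")
        hsv=cv2.cvtColor(im,cv2.COLOR_RGB2HSV); q=proj(I,place(n,p,.006)).astype(np.int32)
        roi=np.zeros_like(m); cv2.fillConvexPoly(roi,cv2.convexHull(q),1); roi=cv2.dilate(roi,np.ones((11,11)))
        b=blob(m&roi,*q.mean(0)); r,f=fit(n,[(I,b)],p,.006); print(c,n,((r[:2]-p[:2])*1000).round(1),"mm",np.rad2deg(r[2]).round(1),round(f,3))
        P=proj(I,place(n,p,.006)); h=len(P)//2
        for Q in(P[:h],P[h:]): cv2.polylines(vis,[np.round(Q*16).astype(np.int32)],True,(0,255,0),1,shift=4)
    v=vis[120:350,130:510] if c=="top" else vis[140:420,170:420]
    cv2.imwrite(f"pics/end_{c}z.png",cv2.resize(v,None,fx=2.1,fy=2.1,interpolation=cv2.INTER_CUBIC))
E
```

```text
t: 29.9
position: [0.2245, -0.4784, 0.1976]
tcp_rot: [[0.291, 0.957, -0.0], [0.957, -0.291, -0.003], [-0.003, 0.0, -1.0]]
contact_force: [0.3, 1.1, -0.1]
width: 0.0857
top flask [-1.1  0.6] mm 5.4 0.072
top tumbler [-1.5  1. ] mm 3.6 0.078
top cup [-1.   0.9] mm 2.3 0.101
top dish [-0.2 -0.6] mm 72.3 0.159
side flask [-0.3  2. ] mm 2.4 0.186
side tumbler [-1.3  3.6] mm 6.7 0.094
side cup [-1.2  1.4] mm 4.4 0.061
side dish [-1.5  3.5] mm 72.2 0.056
```

View pics/end_topz.png

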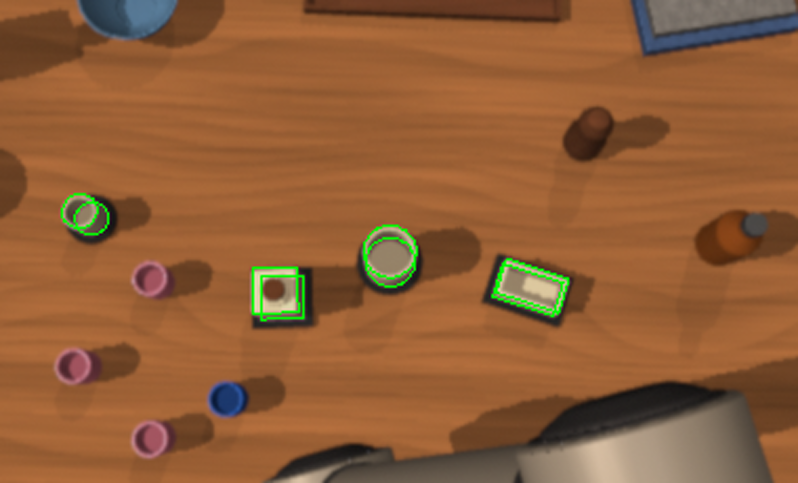

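View pics/end_sidez.png

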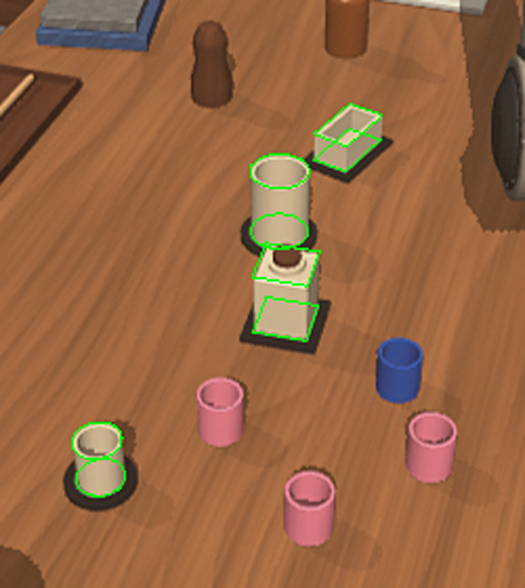

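View pics/end_side.png

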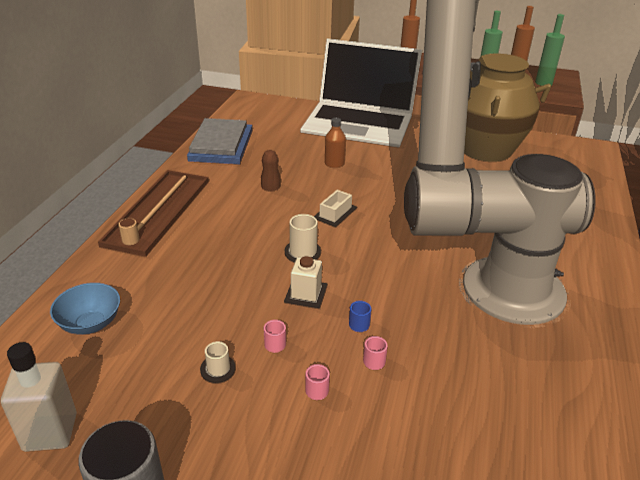

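```bash
python3 -c "
from plant import sensors,ticket
s=sensors.state(); print(s['t'],s['joint_velocities']); print(ticket.close_job())"
```

```text
30.0 [ 0.03603882 -0.01655739  0.02530347  0.00307488  0.00239897  0.00422749]
the job is handed in; nothing more can be done
None
```

I placed all four cream pieces upright on their coasters, in the order flask, tumbler, cup, dish, and handed the job in at about 30 s. Each piece was lowered slowly; the highest force I read on setting down was about 10 N, with the flask.

**Position:** the last top-camera fits put every piece within about 2 mm of its coaster's centre. In the side-camera fits, the y-offsets came out larger: 3.6 mm for the tumbler, 3.5 mm for the dish and 2.0 mm for the flask. I took that as the pale coaster inlay being picked up with the foot. The drawn outlines and the close-up wrist views taken before release agreed to about 1 mm.

**Squareness:** the dish fitted at 72.3° from both cameras, against 73.4° for its coaster. The flask fitted at 5.4° from the top and 2.4° from the side, against 3.4°. That is within about 2°, at the limit of what those fits can resolve.

**Things left alone:** in the final pictures the bottle, the mill, and the pink and blue cups stand where they were. I judged that by eye, not by measurement. The arm was back near its start, clear of everything.

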